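# Clear the hotplate onto the cooling shelf

## Task

The warming run is over: clear the hotplate onto the low steel cooling shelf. Lift off the lidded steel pot and the two small jars that stand with it and set them down gently on the shelf, upright, in one straight row along the middle of its depth: the pot in the middle with its handle bar running along the row, one jar on each side of it, and a gap of about 30 mm (two fingers) between pot and jar. Keep them upright on the way, and leave everything else where it is, also the beaker and the vial already at the ends of the shelf.

Things in the scene. Friction and masses are not known exactly. Their poses are not given: they have to be found in the camera images.
- pot: Closed stainless-steel pot, 84 mm in diameter (lid rim 87), with a flat lid (top at 86 mm) and a rigid arch handle over it, 147 mm tall in all; 0.3 to 0.65 kg, centre of mass on its axis. Origin: centre of the underside; z up; the handle's bar runs along y, centred over the pot.
- pot_bar (a point): Middle of the pot's handle bar, 140 mm above its underside. The bar is 60 mm long along the pot's y, 12 mm wide (pinch it here) and 14 mm tall; 47 mm of free space under it. Its legs slope from the ends of the bar down to the lid's rim (8 mm rods, within 43 mm of the axis).
- jar_a: Small clear-glass jar with a white screw lid, a plain upright cylinder 44 mm in diameter (lid 43) and 65 mm tall (glass 50, lid 15), 0.08 to 0.15 kg, on the hotplate. Origin: centre of the underside. Either jar may go on either side of the pot.
- jar_b: The other jar on the hotplate, the same as jar_a.
- hotplate: Fixed white laboratory hotplate, 300 mm deep (x, front with knobs at -x) and 220 wide (y). Origin: centre of its underside on the bench. A steel support rod, 12 mm thick, stands on its centre line 137 mm behind the origin (+x) and reaches 280 mm above the bench (boss head 24 mm across near its top).
- hotplate_top (a point): Centre of the hotplate's square ceramic plate, 200 x 200 mm, whose top is 100 mm above the bench (axes as hotplate). The pot and the two jars stand on it.
- shelf: Fixed low steel shelf on the bench, the cooling shelf: 130 mm deep (x), 380 long (y), a single board with its top at 50 mm. Origin: centre of its underside on the bench.
- shelf_top (a point): Centre of the shelf board's top face: y along the shelf, x across it towards the back (+x), where a lip 5 mm thick rises 11 mm above the board. The row goes along the line x = 0.
- beaker: Bystander, not to be moved: empty glass beaker on the shelf near one end, 50 mm in diameter, 65 tall. Origin: centre of the underside.
- vial: Bystander, not to be moved: amber glass vial on the shelf near the other end, 28 mm in diameter, 50 tall. Origin: centre of the underside. The row fits only between beaker and vial.
- amber: Bystander, not to be moved: amber glass bottle, teal cap, on the bench between hotplate and shelf, 62 mm in diameter, 140 tall. Origin: centre of the underside.
- wash: Bystander, not to be moved: clear plastic bottle with white cap at the back of the bench's middle, 66 mm in diameter, 130 tall. Origin: centre of the underside.
- tiprack: Bystander, not to be moved: box of pipette tips to the robot's far left, 85 x 120 x 54 mm tall. Origin: centre of the underside.
- sparejar: Bystander, not to be moved: a jar like jar_a but on the bench to the robot's far right. Origin: centre of the underside.

How it is judged:
On the way:
1. the pot is lifted: its underside more than 30 mm above the hotplate's top (z of pot in the frame of hotplate_top above 0.03 m), for 0.2 s.
At the end, for the whole second after the job is handed in: Pot and jars at rest on the shelf board (within 6 mm in height), upright within 0.1 rad, axes within 15 mm of its centre line; each jar axis 76 to 114 mm from the pot axis (gap about 11 to 49 mm), jars on opposite sides (over 150 mm apart); handle bar within 0.25 rad of the row (x of pot in the frame of shelf_top between -0.015 and 0.015 m and z of pot in the frame of shelf_top between -0.006 and 0.006 m and angle between each of pot, jar_a, jar_b's own z axis and vertical below 0.1 rad and linear speed of each of pot, jar_a, jar_b below 0.02 m/s and x of jar_a in the frame of shelf_top between -0.015 and 0.015 m and z of jar_a in the frame of shelf_top between -0.006 and 0.006 m and x of jar_b in the frame of shelf_top between -0.015 and 0.015 m and z of jar_b in the frame of shelf_top between -0.006 and 0.006 m and horizontal distance between pot and jar_a between 0.076 and 0.114 m and horizontal distance between pot and jar_b between 0.076 and 0.114 m and horizontal distance between jar_a and jar_b above 0.15 m and angle between the y axis of pot and the y axis of shelf_top, either way round below 0.25 rad); the robot touches nothing.
It fails at once if a bystander is moved more than 20 mm or tipped more than 0.3 rad (distance of any of beaker, vial, amber, wash, tiprack, sparejar from where it was at the start of the episode above 0.02 m or angle between any of beaker, vial, amber, wash, tiprack, sparejar's own z axis and vertical above 0.3 rad).
It fails at once if the pot or a jar is tipped more than 0.45 rad (angle between any of pot, jar_a, jar_b's own z axis and vertical above 0.45 rad).
It fails at once if the pot or a jar is dropped from over about 10 mm (faster than 0.45 m/s while the fingers do not hold it) ((linear speed of pot above 0.45 m/s and contact force between the fingers and pot below 0.1 N) or (linear speed of jar_a above 0.45 m/s and contact force between the fingers and jar_a below 0.1 N) or (linear speed of jar_b above 0.45 m/s and contact force between the fingers and jar_b below 0.1 N)).
It fails at once if the pot or a jar is banged or pressed on the shelf with more than 60 N (contact force between any of pot, jar_a, jar_b and shelf above 60 N).
It also fails if it takes over 72 s, if anything falls off the work surface, if the arm or the gripper's body presses on something with over 40 N, if the wrist force passes 120 N, or if a joint passes its speed limit or range.

## Robot

A 6-joint arm with a two-finger parallel gripper is mounted at the origin on the work surface. World frame = base frame: x ahead of the robot, y to its left, z up, the work surface at z = 0. Lengths are in m, angles in rad, forces in N, time in s.
With the tool pointing down it reaches from about 0.425 to 0.95 m from the base axis. Payload 3.5 kg.
Tool frame: the origin (TCP) lies midway between the tips of the shut fingers; the grasp point (between the pads) lies 19 mm behind it; z points along the fingers, y is the line along which they close (so a half turn about z gives the same grasp; the last joint's range is limited). The gripper opens to 85 mm and grips with 20 to 120 N. Pads are 22 mm wide; open, the fingers measure 114 mm over their backs; the gripper's body (76 mm by 85 mm) begins 54 mm behind the grasp point. The pads swing forward as they close: fully open they stand 13 mm farther back than shut.
Start: joints at [1.129, 0.286, 1.577, -0, 1.279, -0.15], TCP at [0.194, 0.646, 0.231] pointing down, gripper open.
Joint ranges: [-2.77, 2.77], [-0.9, 2.22], [0.21, 2.48], [-1.53, 4.67], [0.24, 2.81], [-2.84, 2.84]. Speed limits (rad/s): [2.79, 2.79, 3.14, 3.14, 3.14, 3.14].

## Interface

Orientations are given as a unit quaternion [x, y, z, w].
In Python, from plant import ctrl gives the robot as it stands.
- The arm moves only by the tool move_arm, never from a script. Its argument "plan" is a list of rows, each an object of numbers: "x", "y", "z": the shift along the tool's x, y, z in m; "yaw": the turn about the tool's z in rad; "fingers": the closure, from 0 (fully open) to 1 (shut). In form: [{"x": .., "y": .., "z": .., "yaw": .., "fingers": ..}, ...]. A call has 1 to 5 rows; each row is the pose to reach, as a shift and turn from the pose commanded when the call began, along the tool's axes at that moment; what a row does not reach only later rows make up. A row lasts 1/10 s, in which the tool goes at most 50 mm and 8.59 degrees, less where a joint would pass 70% of its speed; a pose out of reach is approached as far as the arm can. A call with a gripper value outside its range is refused whole. The fingers move at their own pace and stop on an object; "force" is the grip in N (left out, the last holds). Time passes only in rows, so rows that repeat a pose let the fingers close. It gives the time, the measured TCP pose, the force, the opening and the grip force at its end, in the units of the state.
- ctrl.get_state(): the state, without advancing time (a new reading comes with each control period).
- ctrl.read_camera(name): name is "scene" or "side" or "wrist"; returns the picture (420x560x3 uint8, red, green, blue); there is no depth.
- ctrl.camera_model(name): a dict with "intrinsics" (3x3 intrinsics, pixels), "distortion" ([k1, k2, p1, p2, k3] as OpenCV has them; the pictures are not rectified), "cam_to_world" (4x4, takes a point from camera to world coordinates); the wrist camera has in their place "tool_from_camera" (4x4, takes a point from camera to tool coordinates, whose origin is the TCP and whose axes are the flange's). Camera axes: x right, y up, looking along -z (the intrinsics and any distortion apply to the point x, -y, -z); pixel columns grow to the right and rows downward; lengths in m; the calibration is good to about 2 mm. A picture is of the moment at which its call begins: read the wrist's pose just before it. camera_model takes no time and is no camera call.
- ctrl.sign_off(): hands the job in; it is judged then, once.
The state is a dict: "time": time; "qpos": joint angles; "dq": joint speeds; "joint_efforts": joint torques, N m; "eef_pos": TCP position; "tcp_rot": TCP orientation; "contact_force": force on the tool from outside, world axes, zero at the start; "wrist_torque": the same for the moment, N m; "opening": opening from 0.0 (shut) to 1.0 (fully open); "finger_force": force on a finger pad.
Only numpy, scipy, OpenCV 4.12 (cv2) and the standard library are available. Lean on these libraries where they do the work, as an engineer would, in place of code of your own. Each camera call takes 0.05 s, during which the arm holds its last target. There are 200 camera calls.

## Working session

There is one attempt and no reset: what is moved stays moved. The work goes in short steps, Python scripts to look and compute and a tool call to move; the robot and the scene stay as the last step left them, time stands still between calls to the robot, and variables do not carry over. Pictures are saved under pics/ and viewed, at most 10 in all, crops included, and the job is handed in when it is done.

Besides the shell and the picture viewer there is one more tool, called after "Call:" as name([rows], argument=value, ...), one row to a line, values as JSON. move_arm: Moves the arm, as the interface text tells. Its arguments: {"type":"object","properties":{"plan":{"type":"array"},"force":{"type":"number"}},"required":["plan"]}

```bash
mkdir -p pics; ls; cat > h.py <<'E'
import numpy as np, cv2
from plant import ctrl
from scipy.spatial.transform import Rotation as R
def snap(n,f):
    s=ctrl.get_state(); im=ctrl.read_camera(n); cv2.imwrite('pics/'+f,im[:,:,::-1]); return s,im
def model(n,s=None):
    m=ctrl.camera_model(n); K=np.array(m['intrinsics']); D=np.array(m['distortion'],float)
    if n=='wrist':
        T=np.eye(4); T[:3,:3]=R.from_quat(s['tcp_rot']).as_matrix(); T[:3,3]=s['eef_pos']; T=T@np.array(m['tool_from_camera'])
    else: T=np.array(m['cam_to_world'])
    return K,D,T
def ray(n,uv,s=None):
    K,D,T=model(n,s); p=cv2.undistortPoints(np.array(uv,float).reshape(-1,1,2),K,D).reshape(-1,2)
    d=np.c_[p[:,0],-p[:,1],-np.ones(len(p))]@T[:3,:3].T
    return T[:3,3],d
def onz(n,uv,z,s=None):
    o,d=ray(n,uv,s); return o+d*((z-o[2])/d[:,2])[:,None]
def proj(n,P,s=None):
    K,D,T=model(n,s); q=(np.array(P,float).reshape(-1,3)-T[:3,3])@T[:3,:3]
    return cv2.projectPoints(np.c_[q[:,0],-q[:,1],-q[:,2]],np.zeros(3),np.zeros(3),K,D)[0].reshape(-1,2)
E
python3 - <<'E'
from h import *
s,_=snap('scene','s0.png'); snap('side','d0.png'); s,_=snap('wrist','w0.png')
print(s)
for n in('scene','side'): print(n,model(n)[2].round(3), model(n)[0][0,0],model(n)[1])
print(ctrl.camera_model('wrist'))
E
```

```text
pics
{'time': 0.1, 'qpos': array([ 1.12900677e+00,  2.87132214e-01,  1.57804793e+00,  3.65927197e-05,
        1.27861461e+00, -1.50025477e-01]), 'dq': array([ 0.00139278, -0.00079462, -0.0036998 ,  0.00048032,  0.00056197,
        0.00097555]), 'joint_efforts': array([ 4.46741169e-04, -4.07293975e+01, -2.93700010e+01, -1.09538296e-04,
        3.35039513e-03, -1.68842843e-05]), 'eef_pos': array([0.19387726, 0.64592761, 0.23003936]), 'tcp_rot': array([ 1.45370301e-01,  9.89376704e-01, -1.04808764e-03, -3.37828634e-04]), 'contact_force': array([-0.19656843, -0.66251446,  0.60296688]), 'wrist_torque': array([-0.0694536, -0.0069437, -0.0074866]), 'finger_force': 0.0, 'opening': 0.9988446157582979}
scene [[ 0.812 -0.397  0.428  1.456]
 [ 0.584  0.571 -0.577 -1.154]
 [-0.015  0.718  0.696  1.547]
 [ 0.     0.     0.     1.   ]] 498.26120648194944 [-0.11420547  0.          0.          0.          0.        ]
side [[ 0.987  0.105 -0.118  0.386]
 [-0.158  0.665 -0.73  -1.356]
 [ 0.002  0.739  0.673  1.401]
 [ 0.     0.     0.     1.   ]] 534.6160463471109 [-0.20498241  0.          0.          0.          0.        ]
{'intrinsics': array([[361.07723245,   0.        , 278.36228943],
       [  0.        , 361.07723245, 215.20501863],
       [  0.        ,   0.        ,   1.        ]]), 'distortion': array([-0.05885106,  0.        ,  0.        ,  0.        ,  0.        ]), 'tool_from_camera': array([[-5.49561640e-04,  9.49191940e-01,  3.14697249e-01,
         8.15507767e-02],
       [ 9.99999812e-01,  6.06659699e-04, -8.34928156e-05,
         3.89824641e-04],
       [-2.70164846e-04,  3.14697144e-01, -9.49192096e-01,
        -1.41559116e-01],
       [ 0.00000000e+00,  0.00000000e+00,  0.00000000e+00,
         1.00000000e+00]])}
```

View pics/s0.png

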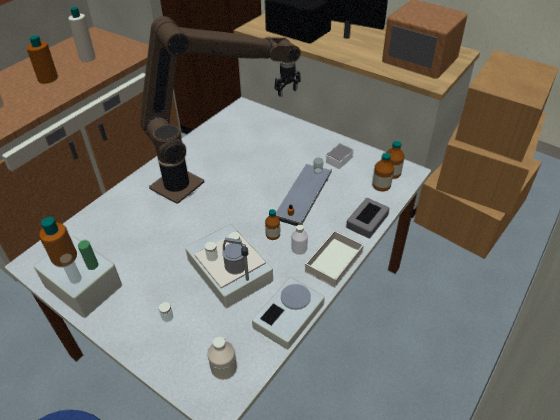

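View pics/d0.png

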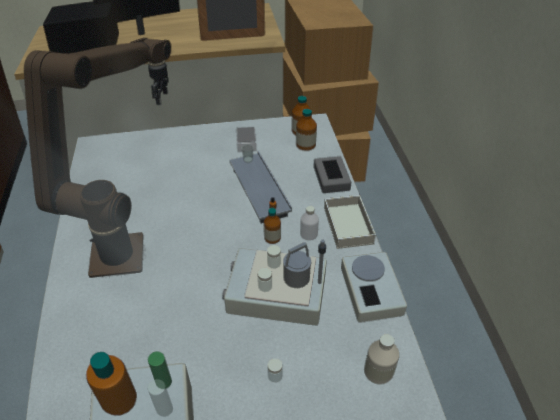

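View pics/w0.png

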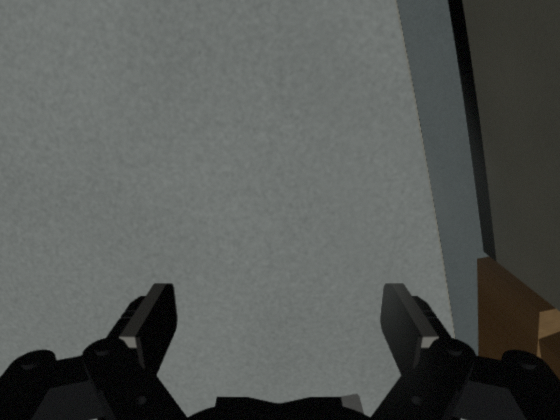

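The scene shows the hotplate near (230,260), with the jars at about (211,249) and (235,240) and the pot at (236,255). The shelf runs from (318,170) to (292,215), with the beaker at (318,165), the vial at (291,211) and the amber bottle at (273,225). The side view agrees: jars at (274,253) and (265,275), pot at (297,265). The wrist sees only bare bench. I'll enlarge both crops next.

```bash
python3 - <<'E'
from h import *
a=cv2.imread('pics/s0.png')[145:305,175:345]; b=cv2.imread('pics/d0.png')[115:325,215:350]
a=cv2.resize(a,None,fx=2.35,fy=2.35*1,interpolation=cv2.INTER_CUBIC); b=cv2.resize(b,None,fx=2.8,fy=2.8,interpolation=cv2.INTER_CUBIC)
c=np.zeros((600,800,3),np.uint8); c[:a.shape[0],:a.shape[1]]=a; c[:b.shape[0],410:410+b.shape[1]]=b
cv2.imwrite('pics/c0.png',c)
# rough
print('jars scene',onz('scene',[(211,246),(235,237)],.165).round(3))
print('jars side',onz('side',[(274,250),(265,272)],.165).round(3))
print('shelf scene',onz('scene',[(318,165),(291,211)],.07).round(3))
E
```

```text
jars scene [[ 0.51  -0.301  0.165]
 [ 0.555 -0.213  0.165]]
jars side [[ 0.544 -0.211  0.165]
 [ 0.504 -0.298  0.165]]
shelf scene [[0.521 0.435 0.07 ]
 [0.593 0.106 0.07 ]]
```

View pics/c0.png

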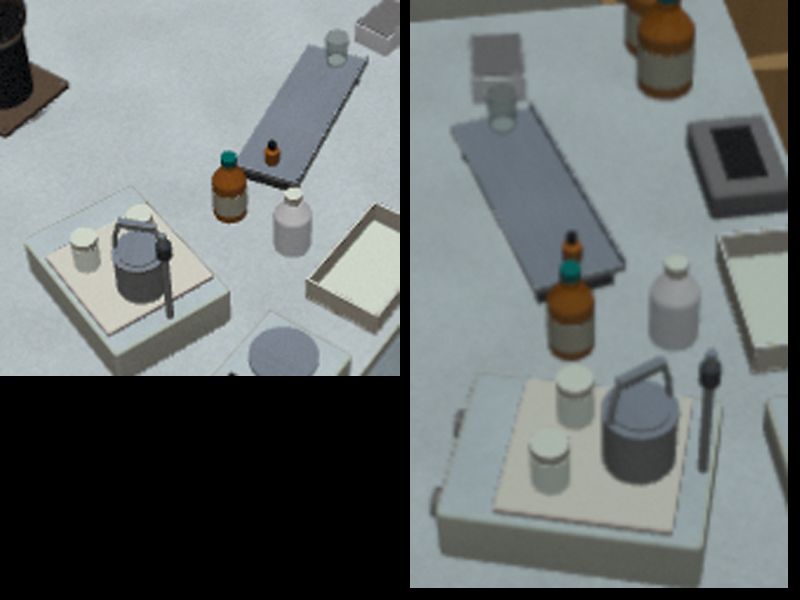

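The crop shows the shelf, beaker and vial clearly, and the lip along the shelf's right/back edge. On the plate, the two white lids and the pot with its arch handle are visible, and the support rod stands just behind the pot. I'll take rough fixes first and then refine them from the wrist.

```bash
python3 - <<'E'
from h import *
print('shelf scene',onz('scene',[(306,165),(331.2,170.5),(301.8,223.3),(277,216.5)],.05).round(3))
print('shelf side',onz('side',[(230,160.7),(258.9,153.2),(291.8,209.6),(261.4,219.3)],.05).round(3))
f=lambda p:[(x/2.35+175,y/2.35+145) for x,y in p]
g=lambda p:[((x-410)/2.8+215,y/2.8+115) for x,y in p]
print('bar ends scene',onz('scene',f([(116,222),(157,225)]),.24).round(3))
print('bar ends side',onz('side',g([(617,384),(662,364)]),.24).round(3))
print('plate scene',onz('scene',f([(48,258),(120,200),(213,270),(108,326)]),.1).round(3))
print('plate side',onz('side',g([(530,380),(690,402),(672,528),(496,510)]),.1).round(3))
s=ctrl.get_state(); M=R.from_quat(s['tcp_rot']).as_matrix()
print((M.T@(np.array([.48,.27,.36])-s['eef_pos'])).round(3), s['time'])
E
```

```text
shelf scene [[0.461 0.424 0.05 ]
 [0.581 0.457 0.05 ]
 [0.661 0.087 0.05 ]
 [0.552 0.061 0.05 ]]
shelf side [[0.452 0.425 0.05 ]
 [0.577 0.457 0.05 ]
 [0.655 0.088 0.05 ]
 [0.536 0.054 0.05 ]]
bar ends scene [[ 0.58  -0.296  0.24 ]
 [ 0.635 -0.265  0.24 ]]
bar ends side [[ 0.577 -0.296  0.24 ]
 [ 0.629 -0.275  0.24 ]]
plate scene [[ 0.447 -0.33   0.1  ]
 [ 0.459 -0.16   0.1  ]
 [ 0.684 -0.195  0.1  ]
 [ 0.618 -0.38   0.1  ]]
plate side [[ 0.499 -0.146  0.1  ]
 [ 0.679 -0.21   0.1  ]
 [ 0.623 -0.388  0.1  ]
 [ 0.438 -0.334  0.1  ]]
[-0.382 -0.278 -0.129] 0.15
```

Call:
move_arm([
  {"x": -0.19, "y": -0.14, "z": -0.065},
  {"x": -0.19, "y": -0.14, "z": -0.065},
  {"x": -0.19, "y": -0.14, "z": -0.065},
  {"x": -0.19, "y": -0.14, "z": -0.065},
  {"x": -0.19, "y": -0.14, "z": -0.065},
])

```text
validation failed for argument at $.pl...
```

Call:
move_arm([
  {"x": -0.19, "y": -0.14, "z": -0.065},
  {"x": -0.19, "y": -0.14, "z": -0.065},
  {"x": -0.19, "y": -0.14, "z": -0.065},
  {"x": -0.19, "y": -0.14, "z": -0.065},
  {"x": -0.19, "y": -0.14, "z": -0.065},
])

```text
validation failed for argument at $.pl...
```

```bash
python3 - <<'E'
from h import *
import pickle
s,_=snap('wrist','w1.png'); pickle.dump(s,open('w1.pkl','wb')); print(s['time'],s['eef_pos'],s['tcp_rot'].round(4),s['dq'].round(3))
E
```

```text
0.15 [0.1939237  0.64598848 0.23021449] [ 1.454e-01  9.894e-01 -9.000e-04 -3.000e-04] [ 0.001 -0.002 -0.004  0.    -0.     0.001]
```

View pics/w1.png

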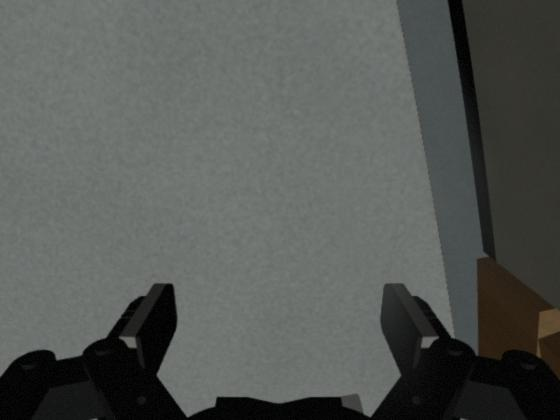

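The moves were refused because every row must carry all the keys, so the view hasn't changed. I'll resend them in full.

Call:
move_arm([
  {"x": -0.19, "y": -0.14, "z": -0.065, "yaw": 0, "fingers": 0},
  {"x": -0.19, "y": -0.14, "z": -0.065, "yaw": 0, "fingers": 0},
  {"x": -0.19, "y": -0.14, "z": -0.065, "yaw": 0, "fingers": 0},
  {"x": -0.19, "y": -0.14, "z": -0.065, "yaw": 0, "fingers": 0},
  {"x": -0.19, "y": -0.14, "z": -0.065, "yaw": 0, "fingers": 0},
])

```text
time: 0.7
eef_pos: [0.3367, 0.4559, 0.2969]
tcp_rot: [0.145, 0.989, 0.0, 0.0]
contact_force: [1.1, 0.0, 0.2]
opening: 1.003
finger_force: 0.0
```

Call:
move_arm([
  {"x": -0.19, "y": -0.14, "z": -0.065, "yaw": 0, "fingers": 0},
  {"x": -0.19, "y": -0.14, "z": -0.065, "yaw": 0, "fingers": 0},
  {"x": -0.19, "y": -0.14, "z": -0.065, "yaw": 0, "fingers": 0},
  {"x": -0.19, "y": -0.14, "z": -0.065, "yaw": 0, "fingers": 0},
  {"x": -0.19, "y": -0.14, "z": -0.065, "yaw": 0, "fingers": 0},
])

```text
time: 1.2
eef_pos: [0.4785, 0.267, 0.362]
tcp_rot: [0.146, 0.989, 0.0, 0.0]
contact_force: [0.4, -0.4, -0.1]
opening: 0.997
finger_force: 0.0
```

```bash
python3 - <<'E'
from h import *
import pickle
s,_=snap('wrist','w1.png'); pickle.dump(s,open('w1.pkl','wb')); print(s['time'],s['eef_pos'],s['tcp_rot'].round(4),s['dq'].round(3))
E
```

```text
1.2 [0.47846253 0.26699002 0.36201317] [1.457e-01 9.893e-01 1.000e-04 3.000e-04] [-0.765  0.068 -0.268  0.007  0.202 -0.759]
```

View pics/w1.png

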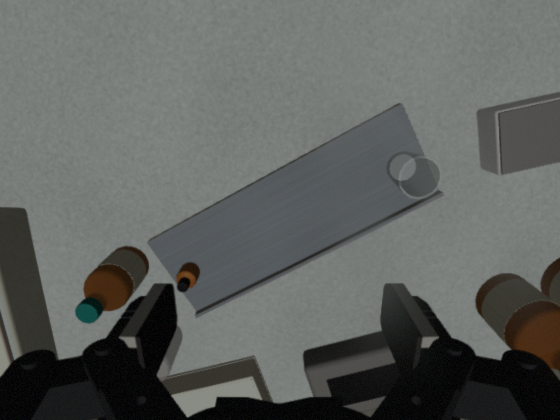

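The wrist view shows the shelf with front corners at (149,241) and (402,104), and back lip ends at (196,312) and (442,193). The vial is at (188,275), the beaker base near (403,168) and the amber bottle at (120,270). The arm was still moving, so I'll retake the picture and measure with a mask.

```bash
python3 - <<'E'
from h import *
import pickle
ctrl.read_camera('wrist'); s,im=snap('wrist','w1b.png'); pickle.dump(s,open('w1.pkl','wb')); print(s['time'],s['eef_pos'],s['dq'].round(3))
i=im.astype(int); print(im[220,280],im[120,250],im[255,200], im[168,402])
m=((i[...,2]-i[...,0]>10)).astype(np.uint8)
m=cv2.morphologyEx(m,cv2.MORPH_OPEN,np.ones((3,3)))
n,l,st,_=cv2.connectedComponentsWithStats(m); k=l[220,280]; mm=(l==k).astype(np.uint8)
c=max(cv2.findContours(mm,0,2)[0],key=cv2.contourArea)[:,0]
print(st[k])
P=onz('wrist',c,.05,s)[:,:2].astype(np.float32)
r=cv2.minAreaRect(P); print(r, cv2.boxPoints(r))
print('hand corners',onz('wrist',[(149,241),(402,104),(442,193),(196,312)],.05,s).round(3))
E
```

```text
1.3 [0.48067147 0.26536466 0.36322721] [0.075 0.002 0.041 0.056 0.005 0.047]
[89 93 98] [124 128 125] [85 90 93] [116 121 119]
[     0      0    560    420 234688]
((0.6042647957801819, 0.23160946369171143), (0.9908018708229065, 0.6470943689346313), 72.78728485107422) [[ 0.14860936 -0.14585972]
 [ 0.7667221  -0.33734792]
 [ 1.0599202   0.60907865]
 [ 0.4418075   0.80056685]]
hand corners [[0.532 0.065 0.05 ]
 [0.456 0.431 0.05 ]
 [0.582 0.46  0.05 ]
 [0.656 0.085 0.05 ]]
```

```bash
python3 - <<'E'
from h import *
import pickle
s=pickle.load(open('w1.pkl','rb')); im=cv2.imread('pics/w1b.png'); 
g=cv2.GaussianBlur(im,(5,5),0).astype(int)
m=((g[...,0]-g[...,2]>4)&(g.sum(2)<330)&(g.sum(2)>180)).astype(np.uint8)
m=cv2.morphologyEx(m,cv2.MORPH_CLOSE,np.ones((5,5)))
m=cv2.morphologyEx(m,cv2.MORPH_OPEN,np.ones((5,5)))
n,l,st,_=cv2.connectedComponentsWithStats(m); mm=(l==l[220,280]).astype(np.uint8); print(st[l[220,280]])
c=max(cv2.findContours(mm,0,1)[0],key=cv2.contourArea)[:,0]
r=cv2.minAreaRect(onz('wrist',c,.05,s)[:,:2].astype(np.float32)); print(r,cv2.boxPoints(r))
o=im.copy(); cv2.drawContours(o,[c.reshape(-1,1,2)],-1,(0,0,255),1); cv2.imwrite('pics/o1.png',o[90:330,130:460])
sh={'beaker base':((403,168),.05),'vial base?':((189,271),.06),'amber cap':((89,309),.135)}
for k,(u,z) in sh.items(): print(k,onz('wrist',[u],z,s).round(3))
E
```

```text
[  151   103   271   209 24244]
((0.5560527443885803, 0.2618826627731323), (0.13287003338336945, 0.376010924577713), 12.081273078918457) [[0.4517398  0.43181935]
 [0.53043854 0.06413643]
 [0.6603657  0.09194598]
 [0.58166695 0.45962888]]
beaker base [[0.534 0.417 0.05 ]]
vial base? [[0.586 0.105 0.06 ]]
amber cap [[ 0.568 -0.001  0.135]]
```

View pics/o1.png

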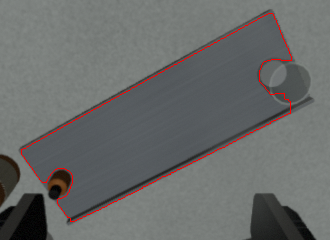

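The contour hugs the board at 0.376 x 0.133 m against a nominal 0.38 x 0.13. That gives a shelf centre of (0.555, 0.261) and a yaw of 12.1°. On the row axis, the beaker is at +157 mm and the vial at −159 mm. Now I'll look over the hotplate.

Call:
move_arm([
  {"x": -0.06, "y": -0.24, "z": -0.02, "yaw": 0, "fingers": 0},
  {"x": -0.06, "y": -0.24, "z": -0.02, "yaw": 0, "fingers": 0},
  {"x": -0.06, "y": -0.24, "z": -0.02, "yaw": 0, "fingers": 0},
  {"x": -0.06, "y": -0.24, "z": -0.02, "yaw": 0, "fingers": 0},
  {"x": -0.06, "y": -0.24, "z": -0.02, "yaw": 0, "fingers": 0},
])

```text
time: 1.85
eef_pos: [0.465, 0.0216, 0.3808]
tcp_rot: [0.144, 0.99, 0.0, -0.0]
contact_force: [0.3, -0.6, 0.4]
opening: 0.999
finger_force: 0.0
```

Call:
move_arm([
  {"x": -0.06, "y": -0.24, "z": -0.02, "yaw": 0, "fingers": 0},
  {"x": -0.06, "y": -0.24, "z": -0.02, "yaw": 0, "fingers": 0},
  {"x": -0.06, "y": -0.24, "z": -0.02, "yaw": 0, "fingers": 0},
  {"x": -0.06, "y": -0.24, "z": -0.02, "yaw": 0, "fingers": 0},
  {"x": -0.06, "y": -0.24, "z": -0.02, "yaw": 0, "fingers": 0},
])

```text
time: 2.35
eef_pos: [0.4542, -0.2257, 0.4008]
tcp_rot: [0.145, 0.989, 0.001, -0.0]
contact_force: [0.6, -0.5, 0.3]
opening: 1.0
finger_force: 0.0
```

```bash
python3 - <<'E'
from h import *
import pickle
for _ in range(3): ctrl.read_camera('wrist')
s,_=snap('wrist','w2.png'); pickle.dump(s,open('w2.pkl','wb')); print(s['time'],s['eef_pos'],s['tcp_rot'].round(4),s['dq'].round(3))
E
```

```text
2.5 [ 0.45421967 -0.22616513  0.40010436] [ 1.468e-01  9.892e-01  8.000e-04 -9.000e-04] [ 0.056 -0.026  0.021  0.016  0.011  0.01 ]
```

View pics/w2.png

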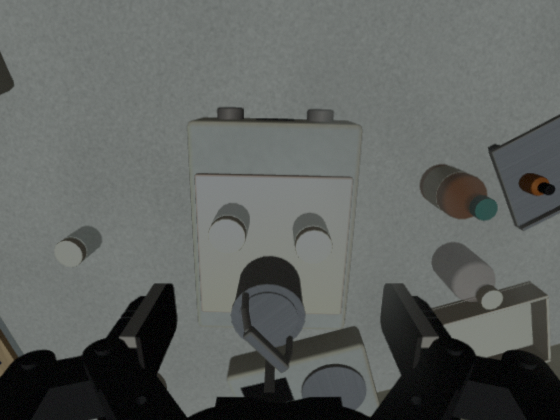

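The wrist view shows the lid tops at (228,234) and (313,242), the pot lid centred near (268,312), and the handle bar running from (245,325) to (284,366). I'll refine these with circle fits and cross-check against the scene and side views.

```bash
python3 - <<'E'
from h import *
import pickle
s=pickle.load(open('w2.pkl','rb')); im=cv2.imread('pics/w2.png'); g=cv2.cvtColor(im,6)
def circ(x,y,w,r0,r1,z,n):
    c=g[y-w:y+w,x-w:x+w]; h=cv2.HoughCircles(cv2.GaussianBlur(c,(3,3),0),cv2.HOUGH_GRADIENT,1,50,param1=60,param2=8,minRadius=r0,maxRadius=r1)
    q=h[0,0]; p=(q[0]+x-w,q[1]+y-w); P=onz('wrist',[p,(p[0]+q[2],p[1])],z,s); print(n,p,q[2],P[0].round(4),'diam',2*np.linalg.norm(P[1]-P[0]).round(4))
circ(228,234,26,14,22,.165,'jarL'); circ(313,242,26,14,22,.165,'jarR'); circ(268,312,46,30,42,.186,'pot')
b=onz('wrist',[(245,325),(284,366)],.247,s); print('bar',b.round(3),b.mean(0).round(4),np.degrees(np.arctan2(*(b[1]-b[0])[[1,0]])),np.linalg.norm(b[1]-b[0]))
o,d=ray('scene',[(211,243)]);
pl=onz('wrist',[(196,175),(351,178),(341,314),(202,310)],.1,s); print('plate',pl.round(3),pl.mean(0).round(3))
c=cv2.resize(im[200:400,180:370],None,fx=3,fy=3,interpolation=2); cv2.imwrite('pics/c2.png',c)
E
```

```text
jarL (np.float32(225.5), np.float32(239.5)) 20.3 [ 0.5056 -0.3032  0.165 ] diam 0.0458
jarR (np.float32(313.5), np.float32(250.5)) 20.3 [ 0.5475 -0.212   0.165 ] diam 0.0462
pot (np.float32(267.5), np.float32(313.5)) 37.0 [ 0.5985 -0.2823  0.186 ] diam 0.0848
bar [[ 0.567 -0.293  0.247]
 [ 0.624 -0.271  0.247]] [ 0.5955 -0.2823  0.247 ] 20.676519165205082 0.06191271472565002
plate [[ 0.435 -0.327  0.1  ]
 [ 0.496 -0.143  0.1  ]
 [ 0.684 -0.202  0.1  ]
 [ 0.62  -0.389  0.1  ]] [ 0.559 -0.265  0.1  ]
```

View pics/c2.png

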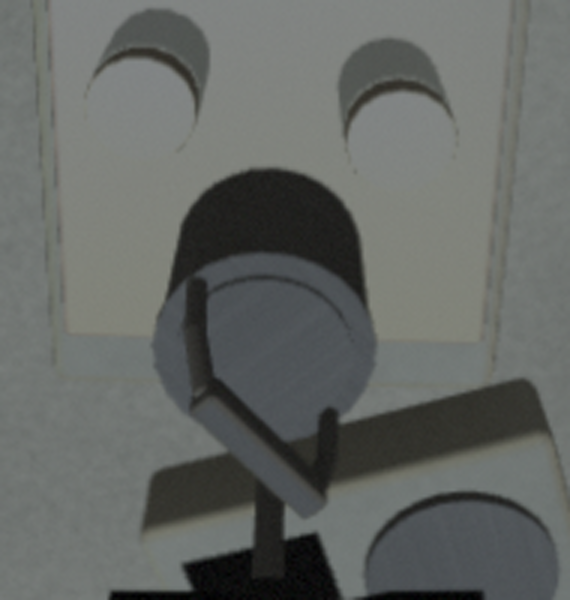

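The enlarged crop gives better centres: jar L (227,237.3), jar R (314.3,248), pot lid (268,319), bar top (266.7,350). The bar runs from crop (203,395) to (316,506).

```bash
python3 - <<'E'
from h import *
import pickle
s=pickle.load(open('w2.pkl','rb'))
print('jars',onz('wrist',[(227,237.3),(314.3,248)],.165,s).round(4))
print('pot lid',onz('wrist',[(268,319)],.186,s).round(4))
print('bar',onz('wrist',[(266.7,350),(180+203/3,200+395/3),(180+316/3,200+506/3)],.247,s).round(4))
f=lambda p:[(x/2.35+175,y/2.35+145) for x,y in p]
g=lambda p:[((x-410)/2.8+215,y/2.8+115) for x,y in p]
print('scene jars',onz('scene',f([(84,237),(139,215)]),.165).round(4)[:,:2],'pot',onz('scene',f([(138,250)]),.186).round(4))
print('side jars',onz('side',g([(550,444),(575,380)]),.165).round(4)[:,:2],'pot',onz('side',g([(640,413)]),.186).round(4))
M=R.from_quat(s['tcp_rot']).as_matrix()
for t in([.507,-.302,.26],[.551,-.212,.26]): print((M.T@(np.array(t)-s['eef_pos'])).round(4))
E
```

```text
jars [[ 0.5036 -0.3006  0.165 ]
 [ 0.5447 -0.2103  0.165 ]]
pot lid [[ 0.6058 -0.284   0.186 ]]
bar [[ 0.6005 -0.2821  0.247 ]
 [ 0.5745 -0.2932  0.247 ]
 [ 0.6281 -0.271   0.247 ]]
scene jars [[ 0.5091 -0.3009]
 [ 0.5507 -0.2133]] pot [[ 0.6102 -0.286   0.186 ]]
side jars [[ 0.5028 -0.3039]
 [ 0.5434 -0.2145]] pot [[ 0.6031 -0.2933  0.186 ]]
[-0.0728 -0.0574  0.1399]
[-0.0888  0.0415  0.14  ]
```

Call:
move_arm([
  {"x": -0.084, "y": 0.04, "z": 0.0, "yaw": 0.61, "fingers": 0},
  {"x": -0.084, "y": 0.04, "z": 0.07, "yaw": 0.61, "fingers": 0},
  {"x": -0.084, "y": 0.04, "z": 0.14, "yaw": 0.61, "fingers": 0},
  {"x": -0.084, "y": 0.04, "z": 0.14, "yaw": 0.61, "fingers": 0},
  {"x": -0.084, "y": 0.04, "z": 0.14, "yaw": 0.61, "fingers": 0},
])

```text
time: 3.05
eef_pos: [0.5433, -0.2057, 0.2519]
tcp_rot: [0.434, 0.901, 0.001, -0.009]
contact_force: [-0.8, -0.0, -1.3]
opening: 1.0
finger_force: 0.0
```

```bash
cat >> h.py <<'E'
def go(t,yd=None):
    s=ctrl.get_state(); M=R.from_quat(s['tcp_rot']).as_matrix(); a=np.degrees(np.arctan2(M[1,1],M[0,1]))
    print(s['time'],'tcp',s['eef_pos'].round(4),'yang',a.round(2),'shift',(M.T@(np.array(t)-s['eef_pos'])).round(4), 'yaw',None if yd is None else np.radians(a-yd).round(3))
E
python3 - <<'E'
from h import *
s,im=snap('wrist','w3.png'); go([.546,-.212,.118],38)
c=np.hstack([im[:,:,::-1]]); cv2.imwrite('pics/w3.png',c)
E
```

```text
3.1 tcp [ 0.5449 -0.2074  0.2571] yang 38.65 shift [-0.0056 -0.0015  0.1391] yaw 0.011
```

View pics/w3.png

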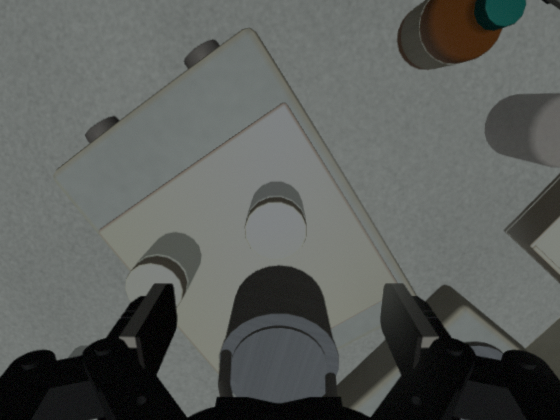

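The jar is centred between the fingers at (276,229), with the pot lid clear of both of them. That was my tenth picture, so from here I'll work from numbers only.

```bash
python3 - <<'E'
from h import *
s,im=snap('wrist','w3b.png'); g=cv2.cvtColor(im,7)
print(s['dq'].round(3))
h=cv2.HoughCircles(cv2.GaussianBlur(g[180:275,225:330],(3,3),0),3,1,60,param1=60,param2=8,minRadius=26,maxRadius=35)
print(h[0,0]+[225,180,0]); print(onz('wrist',[h[0,0,:2]+[225,180],(276,229)],.165,s).round(4))
go([.546,-.212,.118],38)
E
```

```text
[-0.02  -0.063 -0.115 -0.005  0.006 -0.042]
[274.5        227.5         32.20000076]
[[ 0.5449 -0.2123  0.165 ]
 [ 0.5464 -0.2125  0.165 ]]
3.15 tcp [ 0.5464 -0.209   0.2613] yang 38.65 shift [-0.0024 -0.0021  0.1433] yaw 0.011
```

Call:
move_arm([
  {"x": 0, "y": 0, "z": 0.04, "yaw": 0, "fingers": 0},
  {"x": 0, "y": 0, "z": 0.08, "yaw": 0, "fingers": 0},
  {"x": 0, "y": 0, "z": 0.115, "yaw": 0, "fingers": 0},
  {"x": 0, "y": 0, "z": 0.135, "yaw": 0, "fingers": 0},
  {"x": 0, "y": 0, "z": 0.142, "yaw": 0, "fingers": 0},
])

```text
time: 3.65
eef_pos: [0.5472, -0.2112, 0.1209]
tcp_rot: [0.435, 0.901, -0.0, 0.001]
contact_force: [-1.1, 0.3, -1.1]
opening: 1.003
finger_force: 0.0
```

Call:
move_arm([
  {"x": 0, "y": 0, "z": 0, "yaw": 0, "fingers": 0.2},
  {"x": 0, "y": 0, "z": 0, "yaw": 0, "fingers": 0.4},
  {"x": 0, "y": 0, "z": 0, "yaw": 0, "fingers": 0.55},
  {"x": 0, "y": 0, "z": 0, "yaw": 0, "fingers": 0.7},
  {"x": 0, "y": 0, "z": 0, "yaw": 0, "fingers": 0.7},
], force=30)

```text
time: 4.15
eef_pos: [0.5479, -0.2121, 0.1224]
tcp_rot: [0.436, 0.9, -0.0, 0.002]
contact_force: [-1.1, 0.4, 5.6]
opening: 0.504
finger_force: 31.6
```

```bash
python3 - <<'E'
from h import *
go([.536,.350,.26],12)
E
```

```text
4.15 tcp [ 0.5479 -0.2121  0.1224] yang 38.35 shift [ 0.4476  0.3396 -0.1391] yaw 0.46
```

Call:
move_arm([
  {"x": 0, "y": 0, "z": -0.015, "yaw": 0, "fingers": 0.7},
  {"x": 0, "y": 0, "z": -0.045, "yaw": 0, "fingers": 0.7},
  {"x": 0, "y": 0, "z": -0.085, "yaw": 0, "fingers": 0.7},
  {"x": 0, "y": 0, "z": -0.12, "yaw": 0, "fingers": 0.7},
  {"x": 0, "y": 0, "z": -0.14, "yaw": 0, "fingers": 0.7},
])

```text
time: 4.65
eef_pos: [0.5473, -0.2116, 0.2643]
tcp_rot: [0.436, 0.9, -0.0, 0.003]
contact_force: [0.3, -0.3, -1.0]
opening: 0.5
finger_force: 30.9
```

```bash
python3 - <<'E'
from h import *
go([.536,.350,.26],12); s=ctrl.get_state(); print(s['contact_force'],s['finger_force'],s['opening'])
E
```

```text
4.65 tcp [ 0.5473 -0.2116  0.2643] yang 38.34 shift [0.4475 0.3395 0.0026] yaw 0.46
[ 0.34585855 -0.27330428 -0.95788262] 30.894770468585193 0.49953540379237077
```

Call:
move_arm([
  {"x": 0.015, "y": 0.0115, "z": 0, "yaw": 0, "fingers": 0.7},
  {"x": 0.045, "y": 0.034, "z": 0, "yaw": 0, "fingers": 0.7},
  {"x": 0.08, "y": 0.0605, "z": 0, "yaw": 0, "fingers": 0.7},
  {"x": 0.115, "y": 0.087, "z": 0, "yaw": 0, "fingers": 0.7},
  {"x": 0.15, "y": 0.1135, "z": 0, "yaw": 0, "fingers": 0.7},
])

```text
time: 5.15
eef_pos: [0.5407, -0.0202, 0.2576]
tcp_rot: [0.436, 0.9, -0.0, -0.002]
contact_force: [0.2, 0.3, 0.1]
opening: 0.505
finger_force: 30.9
```

Call:
move_arm([
  {"x": 0.035, "y": 0.0265, "z": 0, "yaw": 0, "fingers": 0.7},
  {"x": 0.07, "y": 0.053, "z": 0, "yaw": 0, "fingers": 0.7},
  {"x": 0.105, "y": 0.0795, "z": 0, "yaw": 0, "fingers": 0.7},
  {"x": 0.14, "y": 0.106, "z": 0, "yaw": 0, "fingers": 0.7},
  {"x": 0.175, "y": 0.1325, "z": 0, "yaw": 0, "fingers": 0.7},
])

```text
time: 5.65
eef_pos: [0.5356, 0.199, 0.2577]
tcp_rot: [0.435, 0.9, -0.001, -0.001]
contact_force: [0.9, -0.2, -0.6]
opening: 0.502
finger_force: 30.9
```

Call:
move_arm([
  {"x": 0.035, "y": 0.0265, "z": 0, "yaw": 0.1, "fingers": 0.7},
  {"x": 0.07, "y": 0.053, "z": 0, "yaw": 0.2, "fingers": 0.7},
  {"x": 0.1, "y": 0.0755, "z": 0, "yaw": 0.32, "fingers": 0.7},
  {"x": 0.115, "y": 0.087, "z": 0, "yaw": 0.42, "fingers": 0.7},
  {"x": 0.1225, "y": 0.0935, "z": 0, "yaw": 0.46, "fingers": 0.7},
])

```text
time: 6.15
eef_pos: [0.5325, 0.3531, 0.2572]
tcp_rot: [0.629, 0.777, -0.002, -0.001]
contact_force: [0.6, -0.8, -0.9]
opening: 0.502
finger_force: 30.9
```

```bash
python3 - <<'E'
from h import *
ctrl.read_camera('side')
go([.536,.350,.073],12); s=ctrl.get_state(); print(s['contact_force'],s['finger_force'],s['opening'],s['dq'].round(3))
E
```

```text
6.2 tcp [0.5326 0.3537 0.2572] yang 12.0 shift [-0.0045  0.0032  0.1842] yaw -0.0
[-0.86979999  0.21150774 -1.32803749] 30.887713417760096 0.4972078259983549 [-0.035 -0.022  0.024 -0.019  0.009 -0.121]
```

Call:
move_arm([
  {"x": -0.003, "y": 0.003, "z": 0.03, "yaw": 0, "fingers": 0.7},
  {"x": -0.003, "y": 0.003, "z": 0.075, "yaw": 0, "fingers": 0.7},
  {"x": -0.003, "y": 0.003, "z": 0.12, "yaw": 0, "fingers": 0.7},
  {"x": -0.003, "y": 0.003, "z": 0.15, "yaw": 0, "fingers": 0.7},
  {"x": -0.003, "y": 0.003, "z": 0.168, "yaw": 0, "fingers": 0.7},
])

```text
time: 6.7
eef_pos: [0.5348, 0.3469, 0.086]
tcp_rot: [0.629, 0.777, -0.004, -0.002]
contact_force: [-0.6, -0.8, -1.3]
opening: 0.505
finger_force: 30.9
```

Call:
move_arm([
  {"x": 0, "y": 0, "z": 0.004, "yaw": 0, "fingers": 0.7},
  {"x": 0, "y": 0, "z": 0.007, "yaw": 0, "fingers": 0.7},
  {"x": 0, "y": 0, "z": 0.009, "yaw": 0, "fingers": 0.7},
  {"x": 0, "y": 0, "z": 0.011, "yaw": 0, "fingers": 0.7},
  {"x": 0, "y": 0, "z": 0.012, "yaw": 0, "fingers": 0.7},
])

```text
time: 7.2
eef_pos: [0.5393, 0.3485, 0.0805]
tcp_rot: [0.629, 0.777, 0.001, 0.0]
contact_force: [0.5, -0.1, -0.8]
opening: 0.504
finger_force: 30.9
```

```bash
python3 - <<'E'
from h import *
for _ in range(3):
  ctrl.read_camera('side')
  go([.536,.350,.073],12); s=ctrl.get_state(); print(s['contact_force'],s['finger_force'])
E
```

```text
7.25 tcp [0.539  0.3484 0.0801] yang 11.98 shift [ 0.0022 -0.0026  0.0071] yaw -0.0
[-0.53506865 -0.66652843 -1.12970159] 30.879336362122558
7.3 tcp [0.5389 0.3483 0.08  ] yang 11.97 shift [ 0.0023 -0.0025  0.007 ] yaw -0.0
[-0.1258492  -0.3612865  -1.12153065] 30.87849518749863
7.35 tcp [0.5389 0.3483 0.0799] yang 11.98 shift [ 0.0022 -0.0025  0.0069] yaw -0.0
[-0.32880528 -0.87698068 -1.71137964] 30.879377902310807
```

Call:
move_arm([
  {"x": 0.002, "y": -0.0025, "z": 0.001, "yaw": 0, "fingers": 0.7},
  {"x": 0.002, "y": -0.0025, "z": 0.002, "yaw": 0, "fingers": 0.7},
  {"x": 0.002, "y": -0.0025, "z": 0.003, "yaw": 0, "fingers": 0.7},
  {"x": 0.002, "y": -0.0025, "z": 0.004, "yaw": 0, "fingers": 0.7},
  {"x": 0.002, "y": -0.0025, "z": 0.005, "yaw": 0, "fingers": 0.7},
])

```text
time: 7.85
eef_pos: [0.5358, 0.3496, 0.0742]
tcp_rot: [0.63, 0.777, -0.0, -0.0]
contact_force: [0.8, 0.1, -1.8]
opening: 0.503
finger_force: 30.9
```

Call:
move_arm([
  {"x": 0, "y": 0, "z": 0.001, "yaw": 0, "fingers": 0.7},
  {"x": 0, "y": 0, "z": 0.002, "yaw": 0, "fingers": 0.7},
  {"x": 0, "y": 0, "z": 0.002, "yaw": 0, "fingers": 0.7},
])

```text
time: 8.15
eef_pos: [0.5359, 0.3497, 0.0725]
tcp_rot: [0.629, 0.777, 0.0, 0.0]
contact_force: [-0.4, 0.5, 0.0]
opening: 0.501
finger_force: 31.0
```

```bash
python3 - <<'E'
from h import *
go([.536,.350,.073],12)
E
```

```text
8.15 tcp [0.5359 0.3497 0.0725] yang 11.97 shift [ 0.0003  0.0002 -0.0005] yaw -0.0
```

Call:
move_arm([
  {"x": 0, "y": 0, "z": 0.001, "yaw": 0, "fingers": 0.7},
  {"x": 0, "y": 0, "z": 0.001, "yaw": 0, "fingers": 0.7},
])

```text
time: 8.35
eef_pos: [0.5359, 0.3498, 0.0725]
tcp_rot: [0.629, 0.777, -0.0, -0.0]
contact_force: [-3.3, -2.0, 4.7]
opening: 0.5
finger_force: 31.4
```

Call:
move_arm([
  {"x": 0, "y": 0, "z": 0, "yaw": 0, "fingers": 0.45},
  {"x": 0, "y": 0, "z": 0, "yaw": 0, "fingers": 0.35},
  {"x": 0, "y": 0, "z": 0, "yaw": 0, "fingers": 0.25},
  {"x": 0, "y": 0, "z": 0, "yaw": 0, "fingers": 0.2},
  {"x": 0, "y": 0, "z": 0, "yaw": 0, "fingers": 0.2},
])

```text
time: 8.85
eef_pos: [0.5358, 0.3496, 0.0711]
tcp_rot: [0.629, 0.777, -0.0, -0.0]
contact_force: [0.9, 0.5, 1.0]
opening: 0.796
finger_force: 0.0
```

Call:
move_arm([
  {"x": 0, "y": 0, "z": -0.02, "yaw": 0, "fingers": 0.2},
  {"x": 0, "y": 0, "z": -0.05, "yaw": 0, "fingers": 0.2},
  {"x": 0, "y": 0, "z": -0.1, "yaw": 0, "fingers": 0},
  {"x": 0, "y": 0, "z": -0.15, "yaw": 0, "fingers": 0},
  {"x": 0, "y": 0, "z": -0.2, "yaw": 0, "fingers": 0},
])

```text
time: 9.35
eef_pos: [0.5355, 0.3495, 0.273]
tcp_rot: [0.63, 0.777, -0.0, -0.0]
contact_force: [1.0, 0.4, -0.5]
opening: 1.001
finger_force: 0.0
```

```bash
python3 - <<'E'
from h import *
ctrl.read_camera('wrist'); s,im=snap('wrist','w4.png'); g=cv2.cvtColor(im,7)
u=proj('wrist',[[.536,.350,.115]],s)[0].round().astype(int); print(u, im[u[1],u[0]],s['contact_force'].round(1))
x,y=u; w=48; c=g[max(0,y-w):y+w,x-w:x+w]
h=cv2.HoughCircles(cv2.GaussianBlur(c,(3,3),0),3,1,60,param1=60,param2=8,minRadius=20,maxRadius=36)[0,0]
p=h[:2]+[x-w,max(0,y-w)]; print(p,h[2],onz('wrist',[p],.115,s))
m=(g[max(0,y-w):y+w,x-w:x+w]>g[y,x]*0.85).astype(np.uint8); n,l,st,cc=cv2.connectedComponentsWithStats(m); k=l[min(w,y),w]; print(st[k],cc[k]+[x-w,max(0,y-w)],onz('wrist',[cc[k]+[x-w,max(0,y-w)]],.115,s))
go([.505,-.3015,.26],73)
E
```

```text
[272 193] [134 137 139] [2.8 0.4 6.3]
[271.5 189.5] 22.5 [[0.53500853 0.35345788 0.115     ]]
[  25   23   46   45 1642] [271.26979294 189.64738124] [[0.53483548 0.35328452 0.115     ]]
9.45 tcp [0.5395 0.3514 0.2824] yang 11.98 shift [-0.6315 -0.1696  0.017 ] yaw -1.065
```

Call:
move_arm([
  {"x": -0.225, "y": -0.06, "z": 0, "yaw": 0, "fingers": 0},
  {"x": -0.225, "y": -0.06, "z": 0, "yaw": 0, "fingers": 0},
  {"x": -0.225, "y": -0.06, "z": 0, "yaw": 0, "fingers": 0},
  {"x": -0.225, "y": -0.06, "z": 0, "yaw": 0, "fingers": 0},
  {"x": -0.225, "y": -0.06, "z": 0, "yaw": 0, "fingers": 0},
])

```text
time: 9.95
eef_pos: [0.5232, 0.1144, 0.2708]
tcp_rot: [0.63, 0.777, -0.0, 0.0]
contact_force: [0.4, -0.3, -0.7]
opening: 1.003
finger_force: 0.0
```

Call:
move_arm([
  {"x": -0.225, "y": -0.06, "z": 0, "yaw": 0, "fingers": 0},
  {"x": -0.225, "y": -0.06, "z": 0, "yaw": 0, "fingers": 0},
  {"x": -0.225, "y": -0.06, "z": 0, "yaw": 0, "fingers": 0},
  {"x": -0.225, "y": -0.06, "z": 0, "yaw": 0, "fingers": 0},
  {"x": -0.225, "y": -0.06, "z": 0, "yaw": 0, "fingers": 0},
])

```text
time: 10.45
eef_pos: [0.5111, -0.1184, 0.2709]
tcp_rot: [0.63, 0.776, -0.0, 0.0]
contact_force: [0.2, 0.1, 0.4]
opening: 1.002
finger_force: 0.0
```

Call:
move_arm([
  {"x": -0.18, "y": -0.05, "z": 0, "yaw": -0.14, "fingers": 0},
  {"x": -0.18, "y": -0.05, "z": 0, "yaw": -0.28, "fingers": 0},
  {"x": -0.18, "y": -0.05, "z": 0, "yaw": -0.42, "fingers": 0},
  {"x": -0.18, "y": -0.05, "z": 0, "yaw": -0.56, "fingers": 0},
  {"x": -0.18, "y": -0.05, "z": 0, "yaw": -0.7, "fingers": 0},
])

```text
time: 10.95
eef_pos: [0.4991, -0.3067, 0.2703]
tcp_rot: [0.325, 0.946, -0.001, -0.0]
contact_force: [0.3, 0.9, -0.1]
opening: 1.0
finger_force: 0.0
```

```bash
python3 - <<'E'
from h import *
go([.505,-.3015,.23],73)
E
```

```text
10.95 tcp [ 0.4991 -0.3067  0.2703] yang 52.1 shift [-0.0015  0.0078  0.0403] yaw -0.365
```

Call:
move_arm([
  {"x": -0.001, "y": 0.007, "z": 0, "yaw": -0.14, "fingers": 0},
  {"x": -0.001, "y": 0.007, "z": 0, "yaw": -0.28, "fingers": 0},
  {"x": -0.001, "y": 0.007, "z": 0, "yaw": -0.365, "fingers": 0},
  {"x": -0.001, "y": 0.007, "z": 0, "yaw": -0.365, "fingers": 0},
])

```text
time: 11.35
eef_pos: [0.5052, -0.297, 0.2706]
tcp_rot: [0.148, 0.989, 0.0, -0.0]
contact_force: [0.4, -0.2, 0.8]
opening: 0.999
finger_force: 0.0
```

```bash
cat >> h.py <<'E'
def disk(P,w,f,rel=.85,th=None):
    s,im=snap('wrist',f); g=cv2.cvtColor(im,7); x,y=proj('wrist',[P],s)[0].round().astype(int)
    x0,y0=max(0,x-w),max(0,y-w); c=cv2.GaussianBlur(g[y0:y+w,x0:x+w],(3,3),0)
    h=cv2.HoughCircles(c,3,1,60,param1=60,param2=8,minRadius=int(w*.4),maxRadius=int(w*.75))
    q=h[0,0]; Q=onz('wrist',[q[:2]+[x0,y0],q[:2]+[x0+q[2],y0]],P[2],s)
    print('pred',x,y,'found',q+[x0,y0,0],'->',Q[0].round(4),'diam',(2*np.linalg.norm(Q[1]-Q[0])).round(4))
E
python3 - <<'E'
from h import *
disk([.505,-.3015,.165],45,'w5.png')
go([.505,-.3015,.118],73)
E
```

```text
pred 272 216 found [271.5        210.5         29.70000076] -> [ 0.5008 -0.3003  0.165 ] diam 0.0427
11.4 tcp [ 0.5052 -0.297   0.2707] yang 72.89 shift [-0.0013 -0.0044  0.1527] yaw -0.002
```

Call:
move_arm([
  {"x": 0.001, "y": -0.004, "z": 0.04, "yaw": 0, "fingers": 0},
  {"x": 0.001, "y": -0.004, "z": 0.085, "yaw": 0, "fingers": 0},
  {"x": 0.001, "y": -0.004, "z": 0.125, "yaw": 0, "fingers": 0},
  {"x": 0.001, "y": -0.004, "z": 0.145, "yaw": 0, "fingers": 0},
  {"x": 0.001, "y": -0.004, "z": 0.152, "yaw": 0, "fingers": 0},
])

```text
time: 11.9
eef_pos: [0.5014, -0.2991, 0.1156]
tcp_rot: [0.149, 0.989, 0.002, -0.003]
contact_force: [-1.0, -0.7, -0.0]
opening: 0.999
finger_force: 0.0
```

Call:
move_arm([
  {"x": 0, "y": 0, "z": 0, "yaw": 0, "fingers": 0.2},
  {"x": 0, "y": 0, "z": 0, "yaw": 0, "fingers": 0.4},
  {"x": 0, "y": 0, "z": 0, "yaw": 0, "fingers": 0.55},
  {"x": 0, "y": 0, "z": 0, "yaw": 0, "fingers": 0.7},
  {"x": 0, "y": 0, "z": 0, "yaw": 0, "fingers": 0.7},
])

```text
time: 12.4
eef_pos: [0.5044, -0.3016, 0.1218]
tcp_rot: [0.148, 0.989, -0.001, 0.002]
contact_force: [-0.6, -0.6, 5.4]
opening: 0.504
finger_force: 31.6
```

```bash
python3 - <<'E'
from h import *
go([.576,.164,.26],12)
E
```

```text
12.4 tcp [ 0.5044 -0.3016  0.1218] yang 72.98 shift [ 0.0672  0.4659 -0.1393] yaw 1.064
```

Call:
move_arm([
  {"x": 0, "y": 0, "z": -0.015, "yaw": 0, "fingers": 0.7},
  {"x": 0, "y": 0, "z": -0.045, "yaw": 0, "fingers": 0.7},
  {"x": 0, "y": 0, "z": -0.085, "yaw": 0, "fingers": 0.7},
  {"x": 0, "y": 0, "z": -0.12, "yaw": 0, "fingers": 0.7},
  {"x": 0, "y": 0, "z": -0.14, "yaw": 0, "fingers": 0.7},
])

```text
time: 12.9
eef_pos: [0.5038, -0.301, 0.2636]
tcp_rot: [0.148, 0.989, -0.001, 0.002]
contact_force: [0.3, -0.7, -0.9]
opening: 0.504
finger_force: 31.0
```

Call:
move_arm([
  {"x": 0.002, "y": 0.018, "z": 0, "yaw": 0, "fingers": 0.7},
  {"x": 0.007, "y": 0.05, "z": 0, "yaw": 0, "fingers": 0.7},
  {"x": 0.012, "y": 0.085, "z": 0, "yaw": 0, "fingers": 0.7},
  {"x": 0.018, "y": 0.125, "z": 0, "yaw": 0, "fingers": 0.7},
  {"x": 0.024, "y": 0.165, "z": 0, "yaw": 0, "fingers": 0.7},
])

```text
time: 13.4
eef_pos: [0.5273, -0.1328, 0.2572]
tcp_rot: [0.148, 0.989, 0.001, -0.002]
contact_force: [0.7, -0.1, -0.9]
opening: 0.504
finger_force: 30.9
```

Call:
move_arm([
  {"x": 0.005, "y": 0.04, "z": 0, "yaw": 0, "fingers": 0.7},
  {"x": 0.011, "y": 0.08, "z": 0, "yaw": 0, "fingers": 0.7},
  {"x": 0.017, "y": 0.12, "z": 0, "yaw": 0, "fingers": 0.7},
  {"x": 0.022, "y": 0.155, "z": 0, "yaw": 0, "fingers": 0.7},
  {"x": 0.026, "y": 0.18, "z": 0, "yaw": 0, "fingers": 0.7},
])

```text
time: 13.9
eef_pos: [0.5546, 0.0475, 0.2571]
tcp_rot: [0.147, 0.989, 0.0, -0.002]
contact_force: [1.1, -0.4, -1.2]
opening: 0.503
finger_force: 30.9
```

Call:
move_arm([
  {"x": 0.005, "y": 0.035, "z": 0, "yaw": 0.1, "fingers": 0.7},
  {"x": 0.009, "y": 0.07, "z": 0, "yaw": 0.22, "fingers": 0.7},
  {"x": 0.013, "y": 0.1, "z": 0, "yaw": 0.35, "fingers": 0.7},
  {"x": 0.016, "y": 0.115, "z": 0, "yaw": 0.48, "fingers": 0.7},
  {"x": 0.017, "y": 0.12, "z": 0, "yaw": 0.6, "fingers": 0.7},
])

```text
time: 14.4
eef_pos: [0.5731, 0.1666, 0.2569]
tcp_rot: [0.435, 0.901, -0.001, -0.002]
contact_force: [0.0, -0.2, -1.6]
opening: 0.5
finger_force: 31.0
```

```bash
python3 - <<'E'
from h import *
go([.576,.164,.1],12); s=ctrl.get_state(); print(s['contact_force'],s['finger_force'],s['opening'])
E
```

```text
14.4 tcp [0.5731 0.1666 0.2569] yang 38.49 shift [-0.0044  0.0012  0.1568] yaw 0.462
[ 0.008212   -0.23821838 -1.56957254] 30.96756256185472 0.5004900778160027
```

Call:
move_arm([
  {"x": -0.003, "y": 0.001, "z": 0, "yaw": 0.12, "fingers": 0.7},
  {"x": -0.003, "y": 0.001, "z": 0, "yaw": 0.24, "fingers": 0.7},
  {"x": -0.003, "y": 0.001, "z": 0, "yaw": 0.36, "fingers": 0.7},
  {"x": -0.003, "y": 0.001, "z": 0, "yaw": 0.46, "fingers": 0.7},
  {"x": -0.003, "y": 0.001, "z": 0, "yaw": 0.462, "fingers": 0.7},
])

```text
time: 14.9
eef_pos: [0.576, 0.1628, 0.2572]
tcp_rot: [0.628, 0.778, -0.001, -0.002]
contact_force: [0.0, -0.6, -0.6]
opening: 0.501
finger_force: 31.0
```

```bash
python3 - <<'E'
from h import *
go([.576,.164,.08],12)
E
```

```text
14.9 tcp [0.576  0.1628 0.2572] yang 12.19 shift [0.001  0.001  0.1772] yaw 0.003
```

Call:
move_arm([
  {"x": 0.001, "y": 0.0005, "z": 0.03, "yaw": 0, "fingers": 0.7},
  {"x": 0.001, "y": 0.0005, "z": 0.075, "yaw": 0, "fingers": 0.7},
  {"x": 0.001, "y": 0.0005, "z": 0.12, "yaw": 0, "fingers": 0.7},
  {"x": 0.001, "y": 0.0005, "z": 0.15, "yaw": 0, "fingers": 0.7},
  {"x": 0.001, "y": 0.0005, "z": 0.168, "yaw": 0, "fingers": 0.7},
])

```text
time: 15.4
eef_pos: [0.5742, 0.1633, 0.0863]
tcp_rot: [0.627, 0.779, -0.003, -0.003]
contact_force: [1.0, 0.1, -0.4]
opening: 0.504
finger_force: 31.0
```

Call:
move_arm([
  {"x": 0, "y": 0, "z": 0.004, "yaw": 0, "fingers": 0.7},
  {"x": 0, "y": 0, "z": 0.007, "yaw": 0, "fingers": 0.7},
  {"x": 0, "y": 0, "z": 0.009, "yaw": 0, "fingers": 0.7},
  {"x": 0, "y": 0, "z": 0.011, "yaw": 0, "fingers": 0.7},
  {"x": 0, "y": 0, "z": 0.012, "yaw": 0, "fingers": 0.7},
])

```text
time: 15.9
eef_pos: [0.5787, 0.1632, 0.0804]
tcp_rot: [0.628, 0.778, 0.001, 0.001]
contact_force: [0.3, 0.1, -0.9]
opening: 0.502
finger_force: 31.0
```

```bash
python3 - <<'E'
from h import *
ctrl.read_camera('side')
go([.576,.164,.0715],12); s=ctrl.get_state(); print(s['contact_force'],s['finger_force'])
E
```

```text
15.95 tcp [0.5785 0.1631 0.0801] yang 12.15 shift [ 0.0014 -0.0022  0.0086] yaw 0.003
[ 0.43568376 -0.74451026 -2.58518958] 30.973636438138783
```

Call:
move_arm([
  {"x": 0.001, "y": -0.002, "z": 0.0015, "yaw": 0, "fingers": 0.7},
  {"x": 0.001, "y": -0.002, "z": 0.003, "yaw": 0, "fingers": 0.7},
  {"x": 0.001, "y": -0.002, "z": 0.004, "yaw": 0, "fingers": 0.7},
  {"x": 0.001, "y": -0.002, "z": 0.005, "yaw": 0, "fingers": 0.7},
  {"x": 0.001, "y": -0.002, "z": 0.006, "yaw": 0, "fingers": 0.7},
])

```text
time: 16.45
eef_pos: [0.5759, 0.1636, 0.0732]
tcp_rot: [0.628, 0.778, -0.0, -0.0]
contact_force: [-0.6, 0.3, -1.1]
opening: 0.503
finger_force: 31.0
```

Call:
move_arm([
  {"x": 0, "y": 0, "z": 0.001, "yaw": 0, "fingers": 0.7},
  {"x": 0, "y": 0, "z": 0.002, "yaw": 0, "fingers": 0.7},
  {"x": 0, "y": 0, "z": 0.002, "yaw": 0, "fingers": 0.7},
])

```text
time: 16.75
eef_pos: [0.5759, 0.1637, 0.0718]
tcp_rot: [0.628, 0.778, -0.0, -0.0]
contact_force: [-2.2, 0.8, 2.3]
opening: 0.502
finger_force: 31.3
```

Call:
move_arm([
  {"x": 0, "y": 0, "z": 0, "yaw": 0, "fingers": 0.45},
  {"x": 0, "y": 0, "z": 0, "yaw": 0, "fingers": 0.35},
  {"x": 0, "y": 0, "z": 0, "yaw": 0, "fingers": 0.25},
  {"x": 0, "y": 0, "z": 0, "yaw": 0, "fingers": 0.2},
  {"x": 0, "y": 0, "z": 0, "yaw": 0, "fingers": 0.2},
])

```text
time: 17.25
eef_pos: [0.5759, 0.1636, 0.0713]
tcp_rot: [0.628, 0.778, 0.0, 0.0]
contact_force: [-0.1, -0.2, 0.2]
opening: 0.797
finger_force: 0.0
```

Call:
move_arm([
  {"x": 0, "y": 0, "z": -0.02, "yaw": 0, "fingers": 0.2},
  {"x": 0, "y": 0, "z": -0.06, "yaw": 0, "fingers": 0.2},
  {"x": 0, "y": 0, "z": -0.11, "yaw": 0, "fingers": 0},
  {"x": 0, "y": 0, "z": -0.16, "yaw": 0, "fingers": 0},
  {"x": 0, "y": 0, "z": -0.21, "yaw": 0, "fingers": 0},
])

```text
time: 17.75
eef_pos: [0.5755, 0.1636, 0.2832]
tcp_rot: [0.628, 0.778, -0.0, -0.0]
contact_force: [0.8, -0.1, 0.8]
opening: 1.001
finger_force: 0.0
```

Call:
move_arm([
  {"x": 0, "y": 0, "z": -0.05, "yaw": 0, "fingers": 0},
  {"x": 0, "y": 0, "z": -0.07, "yaw": 0, "fingers": 0},
  {"x": 0, "y": 0, "z": -0.07, "yaw": 0, "fingers": 0},
  {"x": 0, "y": 0, "z": -0.07, "yaw": 0, "fingers": 0},
])

```text
time: 18.15
eef_pos: [0.5756, 0.1636, 0.3507]
tcp_rot: [0.628, 0.778, -0.0, -0.0]
contact_force: [-0.9, -0.1, -0.9]
opening: 0.999
finger_force: 0.0
```

```bash
python3 - <<'E'
from h import *
disk([.576,.164,.115],32,'w6.png')
disk([.535,.352,.115],32,'w6.png')
go([.604,-.284,.36],-68)
E
```

```text
pred 279 176 found [277.5 174.5  18.5] -> [0.5738 0.1653 0.115 ] diam 0.0393Traceback (most recent call last):
  File "<stdin>", line 3, in <module>
  File "h.py", line 28, in disk
    q=h[0,0]; Q=onz('wrist',[q[:2]+[x0,y0],q[:2]+[x0+q[2],y0]],P[2],s)
      ~^^^^^
TypeError: 'NoneType' object is not subscriptable
```

Call:
move_arm([
  {"x": -0.22, "y": -0.033, "z": 0, "yaw": 0, "fingers": 0},
  {"x": -0.22, "y": -0.033, "z": 0, "yaw": 0, "fingers": 0},
  {"x": -0.22, "y": -0.033, "z": 0, "yaw": 0, "fingers": 0},
  {"x": -0.22, "y": -0.033, "z": 0, "yaw": 0, "fingers": 0},
  {"x": -0.22, "y": -0.033, "z": 0, "yaw": 0, "fingers": 0},
])

```text
time: 18.75
eef_pos: [0.589, -0.062, 0.3481]
tcp_rot: [0.63, 0.777, -0.001, -0.002]
contact_force: [0.7, 0.6, -0.1]
opening: 0.998
finger_force: 0.0
```

Call:
move_arm([
  {"x": -0.224, "y": -0.034, "z": 0, "yaw": 0.14, "fingers": 0},
  {"x": -0.224, "y": -0.034, "z": 0, "yaw": 0.28, "fingers": 0},
  {"x": -0.224, "y": -0.034, "z": 0, "yaw": 0.42, "fingers": 0},
  {"x": -0.224, "y": -0.034, "z": 0, "yaw": 0.56, "fingers": 0},
  {"x": -0.224, "y": -0.034, "z": 0, "yaw": 0.7, "fingers": 0},
])

```text
time: 19.25
eef_pos: [0.6026, -0.2881, 0.3475]
tcp_rot: [0.859, 0.512, -0.002, -0.002]
contact_force: [0.3, 0.0, -0.3]
opening: 1.0
finger_force: 0.0
```

Call:
move_arm([
  {"x": 0, "y": 0, "z": 0, "yaw": 0.14, "fingers": 0},
  {"x": 0, "y": 0, "z": 0, "yaw": 0.28, "fingers": 0},
  {"x": 0, "y": 0, "z": 0, "yaw": 0.42, "fingers": 0},
  {"x": 0, "y": 0, "z": 0, "yaw": 0.56, "fingers": 0},
  {"x": 0, "y": 0, "z": 0, "yaw": 0.7, "fingers": 0},
])

```text
time: 19.75
eef_pos: [0.6032, -0.2842, 0.3479]
tcp_rot: [0.982, 0.187, -0.002, -0.002]
contact_force: [0.3, 2.0, 0.0]
opening: 1.002
finger_force: 0.0
```

```bash
python3 - <<'E'
from h import *
ctrl.read_camera('wrist'); s,im=snap('wrist','w7.png'); go([.603,-.283,.221],-68)
print(proj('wrist',[[.603,-.283,.247],[.603,-.283,.186],[.575,-.295,.247],[.631,-.271,.247]],s).round(0).tolist())
E
```

```text
19.85 tcp [ 0.6032 -0.2842  0.3483] yang -68.06 shift [ 0.0006 -0.0007  0.1273] yaw -0.001
[[278.0, 215.0], [279.0, 192.0], [280.0, 254.0], [277.0, 172.0]]
```

```bash
python3 - <<'E'
import cv2,numpy as np
g=cv2.cvtColor(cv2.imread('pics/w7.png'),6); g=cv2.GaussianBlur(g,(3,3),0)
print('cols',list(range(200,360,4)))
for r in range(140,300,10): print(r,' '.join('%3d'%v for v in g[r,200:360:4]))
E
```

```text
cols [200, 204, 208, 212, 216, 220, 224, 228, 232, 236, 240, 244, 248, 252, 256, 260, 264, 268, 272, 276, 280, 284, 288, 292, 296, 300, 304, 308, 312, 316, 320, 324, 328, 332, 336, 340, 344, 348, 352, 356]
140 125 125 125 125 125 125 125 125 125 125 125 125 125 125 107  37  32  39  51  54  47  67  57  46  37  34  78 124 123 110 105 110 108  99  57  58  58  58  84  86
150 124 125 124 124 125 125 125 125 125 125 125 125  91  72  78  76  77  76  75  40  51  54  73  77  80  79  80  80  67 120 123 121 107 106 108 107 108 103 103 111
160 124 125 125 125 124 125 125 125 125 124 104  78  77  78  78  79  79  80  78  42  49  52  79  79  80  80  78  76  79  82  83 119 121 120 120 105 107 108 110 110
170 124 125 124 124 124 124 124 124 124  82  78  77  79  79  79  79  79  79  59  53  57  59  62  80  79  80  80  80  80  81  80  81 115 121 121 121 121 120 104 109
180 124 125 125 124 125 125 124 124 112  77  78  78  79  80  79  79  79  79  64  75  76  76  67  79  78  79  78  78  79  80  81  80  85 121 121 122 121 122 122 122
190 124 124 124 125 125 125 124 125  97  77  78  78  79  79  78  78  79  7
[... 1029 characters left out ...]
 123 112 108 109 112 108 111 110 112 115 114
260 123 123 123 123 123 123 124 123 123 123 123 123 124 124 124 124 124 124 124 124 124 124 124 124 124 124 124 120 112 109 109 110 112 111 110 109 108 110 111 113
270 114 113 113 117 123 123 123 123 124 123 123 123 123 123 123 123 124 123 123 124 124 124 124 124 123 115 111 110 109 110 110 109 111 111 111 110 110 110 113 113
280 111 111 111 112 112 112 112 123 124 123 123 123 123 124 123 124 123 124 123 123 124 124 122 111 111 110 111 110 108 109 108 109 109 108 110 111 109 115 112 113
290 112 112 111 110 112 113 112 113 113 111 117 123 123 123 123 123 123 123 123 124 118 110 115 112 111 112 110 110 109 109 109 110 109 111 109 109 109 112 111 113
```

```bash
python3 - <<'E'
from h import *
s=ctrl.get_state()
P=onz('wrist',[(281,208),(280.5,180),(282.5,240)],.247,s); print(P.round(4)); print('lid',onz('wrist',[(280.7,190)],.186,s).round(4))
go([*P[0][:2],.221])
E
```

```text
[[ 0.6083 -0.2829  0.247 ]
 [ 0.6268 -0.275   0.247 ]
 [ 0.5861 -0.293   0.247 ]]
lid [[ 0.6057 -0.2838  0.186 ]]
19.85 tcp [ 0.6032 -0.2842  0.3483] yang -68.06 shift [0.0055 0.0011 0.1273] yaw None
```

Call:
move_arm([
  {"x": 0.003, "y": 0.0005, "z": 0.03, "yaw": -0.03, "fingers": 0},
  {"x": 0.003, "y": 0.0005, "z": 0.07, "yaw": -0.03, "fingers": 0},
  {"x": 0.003, "y": 0.0005, "z": 0.1, "yaw": -0.03, "fingers": 0},
  {"x": 0.003, "y": 0.0005, "z": 0.12, "yaw": -0.03, "fingers": 0},
  {"x": 0.003, "y": 0.0005, "z": 0.128, "yaw": -0.03, "fingers": 0},
])

```text
time: 20.35
eef_pos: [0.6049, -0.2826, 0.218]
tcp_rot: [0.978, 0.206, -0.003, -0.003]
contact_force: [-0.5, 0.1, -0.5]
opening: 0.998
finger_force: 0.0
```

Call:
move_arm([
  {"x": 0, "y": 0, "z": 0, "yaw": 0, "fingers": 0.3},
  {"x": 0, "y": 0, "z": 0, "yaw": 0, "fingers": 0.6},
  {"x": 0, "y": 0, "z": 0, "yaw": 0, "fingers": 0.75},
  {"x": 0, "y": 0, "z": 0, "yaw": 0, "fingers": 0.85},
  {"x": 0, "y": 0, "z": 0, "yaw": 0, "fingers": 1},
], force=60)

```text
time: 20.85
eef_pos: [0.6072, -0.2841, 0.2246]
tcp_rot: [0.979, 0.205, 0.001, 0.001]
contact_force: [-0.4, -0.5, 1.0]
opening: 0.143
finger_force: 1.4
```

Call:
move_arm([
  {"x": 0, "y": 0, "z": 0, "yaw": 0, "fingers": 1},
  {"x": 0, "y": 0, "z": 0, "yaw": 0, "fingers": 1},
  {"x": 0, "y": 0, "z": 0, "yaw": 0, "fingers": 1},
], force=80)

```text
time: 21.15
eef_pos: [0.6073, -0.2845, 0.2247]
tcp_rot: [0.979, 0.205, 0.001, 0.001]
contact_force: [0.8, -1.0, 3.5]
opening: 0.118
finger_force: 79.5
```

```bash
python3 - <<'E'
from h import *
go([.555,.258,.33],12)
E
```

```text
21.15 tcp [ 0.6073 -0.2845  0.2247] yang -66.35 shift [ 0.1698 -0.5176 -0.1063] yaw -1.367
```

Call:
move_arm([
  {"x": 0, "y": 0, "z": -0.006, "yaw": 0, "fingers": 1},
  {"x": 0, "y": 0, "z": -0.02, "yaw": 0, "fingers": 1},
  {"x": 0, "y": 0, "z": -0.04, "yaw": 0, "fingers": 1},
  {"x": 0, "y": 0, "z": -0.065, "yaw": 0, "fingers": 1},
  {"x": 0, "y": 0, "z": -0.085, "yaw": 0, "fingers": 1},
])

```text
time: 21.65
eef_pos: [0.6063, -0.2834, 0.3085]
tcp_rot: [0.979, 0.205, -0.001, -0.001]
contact_force: [0.7, 0.8, -4.7]
opening: 0.125
finger_force: 78.2
```

Call:
move_arm([
  {"x": 0, "y": 0, "z": -0.015, "yaw": 0, "fingers": 1},
  {"x": 0, "y": 0, "z": -0.025, "yaw": 0, "fingers": 1},
  {"x": 0, "y": 0, "z": -0.03, "yaw": 0, "fingers": 1},
  {"x": 0, "y": 0, "z": -0.03, "yaw": 0, "fingers": 1},
])

```text
time: 22.05
eef_pos: [0.6067, -0.2838, 0.3383]
tcp_rot: [0.979, 0.205, -0.0, -0.0]
contact_force: [-0.2, 0.5, -5.5]
opening: 0.119
finger_force: 78.2
```

```bash
python3 - <<'E'
from h import *
go([.555,.258,.34],12);s=ctrl.get_state(); print(s['contact_force'],s['wrist_torque'],s['finger_force'],s['opening'])
E
```

```text
22.05 tcp [ 0.6067 -0.2838  0.3383] yang -66.35 shift [ 0.17   -0.5171 -0.0016] yaw -1.367
[-0.18809714  0.5009594  -5.52262558] [-0.0049756  -0.02414331  0.00323384] 78.23906421661377 0.119095568472584
```

Call:
move_arm([
  {"x": 0.003, "y": -0.008, "z": 0, "yaw": 0, "fingers": 1},
  {"x": 0.009, "y": -0.026, "z": 0, "yaw": 0, "fingers": 1},
  {"x": 0.017, "y": -0.052, "z": 0, "yaw": 0, "fingers": 1},
  {"x": 0.027, "y": -0.082, "z": 0, "yaw": 0, "fingers": 1},
  {"x": 0.037, "y": -0.112, "z": 0, "yaw": 0, "fingers": 1},
])

```text
time: 22.55
eef_pos: [0.5949, -0.1637, 0.3373]
tcp_rot: [0.979, 0.205, -0.001, -0.001]
contact_force: [0.0, 0.4, -5.3]
opening: 0.121
finger_force: 78.2
```

Call:
move_arm([
  {"x": 0.01, "y": -0.03, "z": 0, "yaw": 0, "fingers": 1},
  {"x": 0.02, "y": -0.06, "z": 0, "yaw": 0, "fingers": 1},
  {"x": 0.03, "y": -0.09, "z": 0, "yaw": 0, "fingers": 1},
  {"x": 0.04, "y": -0.12, "z": 0, "yaw": 0, "fingers": 1},
  {"x": 0.05, "y": -0.15, "z": 0, "yaw": 0, "fingers": 1},
])

```text
time: 23.05
eef_pos: [0.58, -0.0061, 0.3376]
tcp_rot: [0.979, 0.205, -0.001, -0.001]
contact_force: [0.5, -0.4, -5.4]
opening: 0.122
finger_force: 78.2
```

Call:
move_arm([
  {"x": 0.01, "y": -0.03, "z": 0, "yaw": 0, "fingers": 1},
  {"x": 0.02, "y": -0.06, "z": 0, "yaw": 0, "fingers": 1},
  {"x": 0.03, "y": -0.09, "z": 0, "yaw": 0, "fingers": 1},
  {"x": 0.04, "y": -0.12, "z": 0, "yaw": 0, "fingers": 1},
  {"x": 0.047, "y": -0.143, "z": 0, "yaw": 0, "fingers": 1},
])

```text
time: 23.55
eef_pos: [0.5652, 0.1441, 0.3376]
tcp_rot: [0.979, 0.206, -0.001, -0.001]
contact_force: [0.0, -0.9, -6.0]
opening: 0.123
finger_force: 78.2
```

Call:
move_arm([
  {"x": 0.008, "y": -0.025, "z": 0, "yaw": -0.04, "fingers": 1},
  {"x": 0.016, "y": -0.05, "z": 0, "yaw": -0.12, "fingers": 1},
  {"x": 0.024, "y": -0.075, "z": 0, "yaw": -0.22, "fingers": 1},
  {"x": 0.03, "y": -0.095, "z": 0, "yaw": -0.33, "fingers": 1},
  {"x": 0.034, "y": -0.108, "z": 0, "yaw": -0.44, "fingers": 1},
])

```text
time: 24.05
eef_pos: [0.5527, 0.2562, 0.3375]
tcp_rot: [0.909, 0.417, -0.001, -0.001]
contact_force: [-1.3, -0.7, -5.2]
opening: 0.119
finger_force: 78.2
```

Call:
move_arm([
  {"x": 0, "y": 0, "z": 0, "yaw": -0.11, "fingers": 1},
  {"x": 0, "y": 0, "z": 0, "yaw": -0.22, "fingers": 1},
  {"x": 0, "y": 0, "z": 0, "yaw": -0.33, "fingers": 1},
  {"x": 0, "y": 0, "z": 0, "yaw": -0.44, "fingers": 1},
  {"x": 0, "y": 0, "z": 0, "yaw": -0.55, "fingers": 1},
])

```text
time: 24.55
eef_pos: [0.5531, 0.2545, 0.3375]
tcp_rot: [0.762, 0.647, -0.001, -0.001]
contact_force: [0.0, -0.4, -5.0]
opening: 0.121
finger_force: 78.2
```

```bash
python3 - <<'E'
from h import *
go([.555,.258,.2],12);s=ctrl.get_state(); print(s['contact_force'],s['wrist_torque'],s['finger_force'],s['opening'])
E
```

```text
24.55 tcp [0.5531 0.2545 0.3375] yang -9.3 shift [0.0037 0.0016 0.1374] yaw -0.372
[ 0.0295392  -0.36702301 -5.03610456] [-0.02412637  0.01522085 -0.05295229] 78.23399305343628 0.12093434801412543
```

Call:
move_arm([
  {"x": 0.003, "y": 0.001, "z": 0, "yaw": -0.11, "fingers": 1},
  {"x": 0.003, "y": 0.001, "z": 0, "yaw": -0.22, "fingers": 1},
  {"x": 0.003, "y": 0.001, "z": 0, "yaw": -0.31, "fingers": 1},
  {"x": 0.003, "y": 0.001, "z": 0, "yaw": -0.37, "fingers": 1},
  {"x": 0.003, "y": 0.001, "z": 0, "yaw": -0.37, "fingers": 1},
])

```text
time: 25.05
eef_pos: [0.5548, 0.2572, 0.3376]
tcp_rot: [0.632, 0.775, -0.001, -0.001]
contact_force: [-0.5, 0.4, -5.2]
opening: 0.123
finger_force: 78.2
```

Call:
move_arm([
  {"x": 0, "y": 0, "z": 0.01, "yaw": 0, "fingers": 1},
  {"x": 0, "y": 0, "z": 0.03, "yaw": 0, "fingers": 1},
  {"x": 0, "y": 0, "z": 0.055, "yaw": 0, "fingers": 1},
  {"x": 0, "y": 0, "z": 0.075, "yaw": 0, "fingers": 1},
  {"x": 0, "y": 0, "z": 0.085, "yaw": 0, "fingers": 1},
])

```text
time: 25.55
eef_pos: [0.5544, 0.2561, 0.2495]
tcp_rot: [0.632, 0.775, -0.002, -0.002]
contact_force: [-0.1, 0.0, -5.7]
opening: 0.122
finger_force: 78.2
```

```bash
python3 - <<'E'
from h import *
ctrl.read_camera('side')
go([.555,.258,.185],12); s=ctrl.get_state(); print(s['contact_force'],s['opening'])
E
```

```text
25.6 tcp [0.5542 0.256  0.2485] yang 11.54 shift [0.0019 0.0016 0.0635] yaw -0.008
[-1.12770025  0.14589004 -6.9370557 ] 0.11996998927636054
```

Call:
move_arm([
  {"x": 0.001, "y": 0, "z": 0.012, "yaw": 0, "fingers": 1},
  {"x": 0.001, "y": 0, "z": 0.03, "yaw": 0, "fingers": 1},
  {"x": 0.001, "y": 0, "z": 0.048, "yaw": 0, "fingers": 1},
  {"x": 0.001, "y": 0, "z": 0.058, "yaw": 0, "fingers": 1},
  {"x": 0.001, "y": 0, "z": 0.062, "yaw": 0, "fingers": 1},
])

```text
time: 26.1
eef_pos: [0.5558, 0.2572, 0.1904]
tcp_rot: [0.632, 0.775, -0.0, -0.0]
contact_force: [-0.3, 0.1, -5.2]
opening: 0.118
finger_force: 78.2
```

Call:
move_arm([
  {"x": 0, "y": 0, "z": 0, "yaw": 0, "fingers": 1},
  {"x": 0, "y": 0, "z": 0.001, "yaw": 0, "fingers": 1},
  {"x": 0, "y": 0, "z": 0.002, "yaw": 0, "fingers": 1},
  {"x": 0, "y": 0, "z": 0.003, "yaw": 0, "fingers": 1},
  {"x": 0, "y": 0, "z": 0.003, "yaw": 0, "fingers": 1},
])

```text
time: 26.6
eef_pos: [0.5562, 0.2572, 0.1886]
tcp_rot: [0.632, 0.775, 0.0, 0.0]
contact_force: [-0.7, 0.0, -5.0]
opening: 0.117
finger_force: 78.3
```

```bash
python3 - <<'E'
from h import *
ctrl.read_camera('side')
go([.555,.258,.1747],12); s=ctrl.get_state(); print(s['contact_force'],s['opening'])
E
```

```text
26.65 tcp [0.5562 0.2572 0.1885] yang 11.57 shift [ 0.001  -0.001   0.0138] yaw -0.007
[ 0.17413934 -0.32976652 -4.77096609] 0.11991370689588826
```

Call:
move_arm([
  {"x": 0.001, "y": -0.001, "z": 0.003, "yaw": 0, "fingers": 1},
  {"x": 0.001, "y": -0.001, "z": 0.006, "yaw": 0, "fingers": 1},
  {"x": 0.001, "y": -0.001, "z": 0.009, "yaw": 0, "fingers": 1},
  {"x": 0.001, "y": -0.001, "z": 0.0105, "yaw": 0, "fingers": 1},
  {"x": 0.001, "y": -0.001, "z": 0.0115, "yaw": 0, "fingers": 1},
])

```text
time: 27.15
eef_pos: [0.5548, 0.2579, 0.1764]
tcp_rot: [0.632, 0.775, -0.0, -0.0]
contact_force: [-0.0, -0.1, -4.4]
opening: 0.121
finger_force: 78.2
```

Call:
move_arm([
  {"x": 0, "y": 0, "z": 0.0005, "yaw": 0, "fingers": 1},
  {"x": 0, "y": 0, "z": 0.001, "yaw": 0, "fingers": 1},
  {"x": 0, "y": 0, "z": 0.001, "yaw": 0, "fingers": 1},
])

```text
time: 27.45
eef_pos: [0.555, 0.258, 0.1759]
tcp_rot: [0.632, 0.775, 0.0, 0.0]
contact_force: [0.5, 0.1, -5.1]
opening: 0.123
finger_force: 78.2
```

Call:
move_arm([
  {"x": 0, "y": 0, "z": 0.0005, "yaw": 0, "fingers": 1},
  {"x": 0, "y": 0, "z": 0.001, "yaw": 0, "fingers": 1},
  {"x": 0, "y": 0, "z": 0.0015, "yaw": 0, "fingers": 1},
  {"x": 0, "y": 0, "z": 0.002, "yaw": 0, "fingers": 1},
  {"x": 0, "y": 0, "z": 0.002, "yaw": 0, "fingers": 1},
])

```text
time: 27.95
eef_pos: [0.5552, 0.258, 0.1748]
tcp_rot: [0.632, 0.775, 0.0, 0.0]
contact_force: [-0.9, -0.1, -1.3]
opening: 0.117
finger_force: 78.9
```

Call:
move_arm([
  {"x": 0, "y": 0, "z": 0.0005, "yaw": 0, "fingers": 1},
  {"x": 0, "y": 0, "z": 0.0005, "yaw": 0, "fingers": 1},
])

```text
time: 28.15
eef_pos: [0.5554, 0.2581, 0.1748]
tcp_rot: [0.632, 0.775, 0.0, 0.0]
contact_force: [-3.1, -0.8, 2.9]
opening: 0.127
finger_force: 79.5
```

Call:
move_arm([
  {"x": 0, "y": 0, "z": 0, "yaw": 0, "fingers": 0.84},
  {"x": 0, "y": 0, "z": 0, "yaw": 0, "fingers": 0.75},
  {"x": 0, "y": 0, "z": 0, "yaw": 0, "fingers": 0.6},
  {"x": 0, "y": 0, "z": 0, "yaw": 0, "fingers": 0.5},
  {"x": 0, "y": 0, "z": 0, "yaw": 0, "fingers": 0.5},
], force=20)

```text
time: 28.65
eef_pos: [0.5551, 0.258, 0.1733]
tcp_rot: [0.632, 0.775, 0.0, 0.0]
contact_force: [-0.0, -0.9, -0.7]
opening: 0.5
finger_force: 0.0
```

Call:
move_arm([
  {"x": 0, "y": 0, "z": -0.02, "yaw": 0, "fingers": 0.5},
  {"x": 0, "y": 0, "z": -0.05, "yaw": 0, "fingers": 0.5},
  {"x": 0, "y": 0, "z": -0.09, "yaw": 0, "fingers": 0.4},
  {"x": 0, "y": 0, "z": -0.13, "yaw": 0, "fingers": 0.2},
  {"x": 0, "y": 0, "z": -0.17, "yaw": 0, "fingers": 0},
])

```text
time: 29.15
eef_pos: [0.5548, 0.2579, 0.3448]
tcp_rot: [0.632, 0.775, 0.0, -0.0]
contact_force: [0.9, 0.3, 0.5]
opening: 0.914
finger_force: 0.0
```

Call:
move_arm([
  {"x": 0, "y": -0.05, "z": -0.03, "yaw": 0, "fingers": 0},
  {"x": 0, "y": -0.08, "z": -0.04, "yaw": 0, "fingers": 0},
  {"x": 0, "y": -0.08, "z": -0.04, "yaw": 0, "fingers": 0},
  {"x": 0, "y": -0.08, "z": -0.04, "yaw": 0, "fingers": 0},
])

```text
time: 29.55
eef_pos: [0.4765, 0.242, 0.3841]
tcp_rot: [0.632, 0.775, 0.001, 0.001]
contact_force: [-0.4, -0.6, -0.2]
opening: 1.001
finger_force: 0.0
```

```bash
python3 - <<'E'
from h import *
ctrl.read_camera('wrist'); s,im=snap('wrist','w8.png'); print(s['time'],s['eef_pos'],s['contact_force'].round(1),s['finger_force'])
g=cv2.cvtColor(im,7).astype(int)
for P in([.575,.1645,.115],[.5355,.351,.115],[.555,.258,.136],[.555,.258,.197],[.561,.229,.197],[.549,.287,.197]): print(P,proj('wrist',[P],s)[0].round(1))
# white lids: bright components
m=(g>g[:420].mean()+22).astype(np.uint8); m[300:]=0
gb=cv2.cvtColor(im,7)
for P in([.575,.1645,.115],[.5355,.351,.115]):
    x,y=proj('wrist',[P],s)[0].astype(int); t=gb[y,x]*.9; c=(gb[y-40:y+40,x-40:x+40]>t).astype(np.uint8); n,l,st,cc=cv2.connectedComponentsWithStats(c,connectivity=4); k=l[40,40]; q=cc[k]+[x-40,y-40]
    print('lid',gb[y,x],st[k],q,onz('wrist',[q],.115,s).round(4))
x,y=proj('wrist',[[.555,.258,.18]],s)[0].astype(int); print('origin col',x-90,'step5')
for r in range(y-60,y+70,10): print(r,' '.join('%3d'%v for v in gb[r,x-90:x+91:5]))
E
```

```text
29.6 [0.47674108 0.24191039 0.38291497] [0.4 0.4 0.2] 0.0
[0.575, 0.1645, 0.115] [344.1 247. ]
[0.5355, 0.351, 0.115] [352.5  83.5]
[0.555, 0.258, 0.136] [351.6 174.2]
[0.555, 0.258, 0.197] [364.2 187.7]
[0.561, 0.229, 0.197] [362.  217.7]
[0.549, 0.287, 0.197] [366.4 156.1]
lid 131 [ 24  24  33  31 779] [344.18228498 246.03337612] [[0.5747 0.1658 0.115 ]]
lid 130 [  22   19   38   40 1183] [352.28909552  81.58748943] [[0.5348 0.3529 0.115 ]]
origin col 270 step5
123 116 122 124 121  86  86  85  85  86  86  89  88  88  88  89  89  88  89  88  88  90  89  88  87  91 118 118 118 120 120 120 121 119 116 118 119 122
133 123 122 121 120  87  86  86  84  87  84  90  80  55  54  54  55  52  67  89  87  86  90  90  78  90 118 116 117 122 120 121 123 120 118 122 120 123
143 118 119 120 118  87  84  87  84  86  49  46  52  85  88  87  85  80  54  62  88  88  87  88  61  93 120 119 120 117 118 120 121 123 120 120 121 118
153 120 120 123 123  85  85  87  86  43  40  84  86  77  90  90  88  89  89  55  62  88  87  88  70 107 119 117 120 118 119 119 118 118 119 123 121 118
163 122 122 120 120  85 
[... 643 characters left out ...]
  86  87  86  57  85  85  91  91  70  94 122 122 122 123 119 124 121 120 117 117 117 118 121
213 118 125 122 120  86  86  87  88  86  87  87  88  89  85  87  88  60  61  87  85  91  90  63 111 118 124 121 126 123 125 121 122 120 119 120 122 120
223 123 123 124 120  88  87  86  86  86  87  86  64  67  68  71  74  74  90  89  90  90  91  66 116 123 122 121 124 124 119 124 125 121 121 118 121 121
233 120 122 123 121  89  87  87  87  86  84  87  65  70  91 130 129 127  95  89  88  91  92  81 121 120 123 120 125 125 121 125 125 121 120 123 119 118
243 121 120 120 121  91  86  86  85  86  86  86  72 135 133 131 130 130 129 127  89  91  91  91 121 120 122 123 125 122 125 123 122 123 121 117 123 124
```

```bash
python3 - <<'E'
from h import *
s=ctrl.get_state(); im=cv2.imread('pics/w8.png'); g=cv2.GaussianBlur(cv2.cvtColor(im,6),(3,3),0).astype(int)
C=np.array([.555,.261]); ex=np.array([.978,.2093]); ey=np.array([-.2093,.978])
f=lambda P:((np.array(P)-C)@ex, (np.array(P)-C)@ey)
for r in (110,125,150,175,200,225,240):
    c=270+np.argmin(np.diff(g[r,270:310:1],n=1)); b=375+np.argmax(np.diff(g[r,375:410])); 
    print(r,c,b,np.round(f(onz('wrist',[(c+.5,r)],.05,s)[0,:2]),4),np.round(f(onz('wrist',[(b+.5,r)],.061,s)[0,:2]),4))
for n,P in {'jR':(.5748,.165),'jL':(.5352,.352),'pot':(.555,.258)}.items(): print(n,np.round(f(P),4))
E
```

```text
110 288 392 [-0.0678  0.0624] [0.0613 0.0623]
125 288 388 [-0.0678  0.0438] [0.0577 0.044 ]
150 288 386 [-0.0679  0.0118] [0.0576 0.0126]
175 288 389 [-0.0679 -0.0214] [ 0.0642 -0.02  ]
200 288 385 [-0.0679 -0.0561] [ 0.0616 -0.0541]
225 288 383 [-0.068  -0.0923] [ 0.0619 -0.0896]
240 288 382 [-0.068  -0.1149] [ 0.0623 -0.1118]
jR [-0.0007 -0.098 ]
jL [-0.0003  0.0931]
pot [-0.0006 -0.0029]
```

```bash
python3 -c "
from plant import ctrl; print(ctrl.sign_off())"
```

```text
the job is handed in; nothing more can be done
None
```

The pot and both jars are on the cooling shelf in one row, measured within about 3 mm of its centre line, each jar about 95 mm from the pot axis (about 30 mm gap); I signed the job off at about 30 s of 72 s, and no verdict came back.

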